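Find the loose bolt of the capping press and hold its cover open

TASK

One of the three bolts in the bottle-capping press's base rail has worked loose: tap the bolt heads from above until you find the one that sinks, and push that one right down; open no cover before its own bolt has sunk. Then lift the red cover round that bolt (it has a lifting bar) to about 45 degrees and finish while still holding it there, steady, with the fingers, so that I can get at the lock-nut; the other two covers stay shut. Leave the other things on the bench where they are.

Things in the scene. Friction and masses are not known exactly. Their poses are not given: they have to be found in the camera images.
- rail: Aluminium base rail of a bottle-capping press, fixed to the bench: 140 (x) x 400 (y) x 40 mm high, yawed up to 17 degrees. Origin under its centre, on the bench; z up; its x points away from the robot. One of its three alike bolts, a different one each time, is loose: pushed down with more than about 3 N it sinks up to 6 mm and stays down; a tight one does not move.
- head1 (a point): Centre of the top of the left bolt's steel hex head (21 mm across, 12 mm high), at x -15, y 130 mm in the rail's frame, 78 mm above the bench at the start. z: the bolt's axis, up. The head sticks up through a 36 mm square window in red cover 1, its top 16 mm above the cover's plate.
- head2 (a point): Centre of the top of the middle bolt's steel hex head (21 mm across, 12 mm high), at x -15, y 0 mm in the rail's frame, 78 mm above the bench at the start. z: the bolt's axis, up. The head sticks up through a 36 mm square window in red cover 2, its top 16 mm above the cover's plate.
- head3 (a point): Centre of the top of the right bolt's steel hex head (21 mm across, 12 mm high), at x -15, y -130 mm in the rail's frame, 78 mm above the bench at the start. z: the bolt's axis, up. The head sticks up through a 36 mm square window in red cover 3, its top 16 mm above the cover's plate.
- bar1 (a point): Centre of the left cover's lifting bar: round steel, 10 mm diameter, along the rail's y, 42 mm clear between its two posts. Shut, it is at x +60 mm in the rail's frame, 82 mm above the bench, beyond the cover's far lip; below it is only the rail's top at 40 mm. Can be pinched from above with the jaws closing along the rail's x.
- cover1 (a joint): Hinge angle (rad) of the left red cover (64 x 98 mm, 0.08 to 0.17 kg) round bolt 1: 0 shut, stop at 1.3. The hinge axis is along the rail's y at x -55 mm, 60 mm above the bench; the bar, 115 mm beyond and 22 mm above it when shut, goes up and towards the robot as the cover opens. Falls shut when let go.
- bar2 (a point): Centre of the middle cover's lifting bar: round steel, 10 mm diameter, along the rail's y, 42 mm clear between its two posts. Shut, it is at x +60 mm in the rail's frame, 82 mm above the bench, beyond the cover's far lip; below it is only the rail's top at 40 mm. Can be pinched from above with the jaws closing along the rail's x.
- cover2 (a joint): Hinge angle (rad) of the middle red cover (64 x 98 mm, 0.08 to 0.17 kg) round bolt 2: 0 shut, stop at 1.3. The hinge axis is along the rail's y at x -55 mm, 60 mm above the bench; the bar, 115 mm beyond and 22 mm above it when shut, goes up and towards the robot as the cover opens. Falls shut when let go.
- bar3 (a point): Centre of the right cover's lifting bar: round steel, 10 mm diameter, along the rail's y, 42 mm clear between its two posts. Shut, it is at x +60 mm in the rail's frame, 82 mm above the bench, beyond the cover's far lip; below it is only the rail's top at 40 mm. Can be pinched from above with the jaws closing along the rail's x.
- cover3 (a joint): Hinge angle (rad) of the right red cover (64 x 98 mm, 0.08 to 0.17 kg) round bolt 3: 0 shut, stop at 1.3. The hinge axis is along the rail's y at x -55 mm, 60 mm above the bench; the bar, 115 mm beyond and 22 mm above it when shut, goes up and towards the robot as the cover opens. Falls shut when let go.
- bottle1: Bystander: full green glass bottle, 66 mm diameter, 225 mm tall, standing on a white tray on the left. Origin under its centre.
- bottle2: Bystander: full green glass bottle, 66 mm diameter, 225 mm tall, standing on a white tray on the left. Origin under its centre.
- bottle3: Bystander: full green glass bottle, 66 mm diameter, 225 mm tall, standing on a white tray on the left. Origin under its centre.
- jar: Bystander: jar, 70 mm diameter, 85 mm tall, on the right. Origin under its centre.
- spanner: Bystander: steel spanner 170 mm long lying along its x on the right of the rail. Origin under its middle.
- driver: Bystander: screwdriver 190 mm long lying along its x, on the right. Origin under its middle.
- socket: Bystander: dark steel socket, 22 mm diameter, 32 mm tall, standing on the rail between two covers. Origin under its centre.

How it is judged:
By the outcome, as a careful person would: the job done as asked, in the order asked, and still so for the second after the job is handed in, while the arm keeps its last pose, push and grip.
It also fails if it takes over 48 s, if anything falls off the work surface, if the arm or the gripper's body presses on something with over 40 N, if the wrist force passes 120 N, or if a joint passes its speed limit or range.

ROBOT

A 6-joint arm with a two-finger parallel gripper is mounted at the origin on the work surface. World frame = base frame: x ahead of the robot, y to its left, z up, the work surface at z = 0. Lengths are in m, angles in degrees, forces in N, time in s.
With the tool pointing down it reaches from about 0.375 to 0.9 m from the base axis. Payload 3.1 kg.
Tool frame: the origin (TCP) lies at the very end of the fingers, on their centre line; the grasp point (between the pads) lies 19 mm behind it (bot.hold_point_z is the z of the grasp point in the tool frame, in m); z points along the fingers, y is the direction in which the jaws open and shut (so a half turn about z gives the same grasp; the last joint's range is limited). The gripper opens to 87 mm and grips with 3 to 60 N. Pads are 19 mm wide; open, the fingers measure 117 mm over their backs; the gripper's body (75 mm by 190 mm) begins 51 mm behind the grasp point.
Start: joints at [-79.383, 30.224, 82.088, -0, 67.689, -10.227], TCP at [0.222, -0.584, 0.201] pointing down, gripper open.
Joint ranges: [-176.69, 176.69], [-43.24, 126.21], [12.49, 139.97], [-82, 262], [0, 151.66], [-163.58, 163.58]. Speed limits (degrees/s): [159.86, 159.86, 180, 180, 180, 180].

INTERFACE

Orientations are given as a 3x3 rotation matrix whose columns are the frame's x, y, z axes.
In Python, from rig import bot gives the robot as it stands.
- The arm moves only by the tool servo_tool, never from a script. Its argument "increments" is a list of rows, each a list of 3 entries, a list of its own where there are three numbers: the closure, from 0 (fully open) to 1 (shut), then the shift along the tool's x, y, z in mm, then the turn about the tool's z in degrees. In form: [[claw, [x, y, z], turn], ...]. A call has 1 to 5 rows; each row shifts and turns the commanded pose from where the row before left it, along the tool's axes as they then stand; what a row does not reach is not made up. A row lasts 1/8 s, in which the tool goes at most 62.5 mm and 10.7 degrees, less where a joint would pass 70% of its speed; a pose out of reach is approached as far as the arm can. A call with a gripper value outside its range is refused whole. The fingers move at their own pace and stop on an object; the grip force is fixed at half the most. Time passes only in rows, so rows that do not move let the fingers close. It gives the time, the measured TCP pose, the force and the opening at its end, in the units of the state.
- bot.read_state(): the state, without advancing time (a new reading comes with each control period).
- bot.capture(name): name is "scene" or "top" or "wrist"; returns (picture, depth): 384x512x3 uint8, blue, green, red; 384x512 float32, m along the optical axis (not along the pixel's ray), 0 where there is no reading.
- bot.camera_info(name): a dict with "K" (3x3 intrinsics, pixels), "distortion" ([k1, k2, p1, p2, k3] as OpenCV has them; the pictures are not rectified), "R" (3x3) and "t" (3): a world point X has camera coordinates R X + t; the wrist camera has in their place "mount" (4x4, takes a point from camera to tool coordinates, whose origin is the TCP and whose axes are the flange's). Camera axes: x right, y down, z forward; pixel columns grow to the right and rows downward; lengths in m; the calibration is good to about 2 mm. A picture is of the moment at which its call begins: read the wrist's pose just before it. camera_info takes no time and is no camera call.
- bot.hand_in(): hands the job in, once; it reports no verdict.
Trained networks look in the newest picture that a camera, given by its name, has taken for a name from the list of things; names that differ only in an ending like _2 or _b are one class to them, and where a whole thing is asked for, a point or a joint stands for the part that bears it (a point fixed in the world has none). Each returns a list of dicts, best first, with "p" (0 to 1); they miss things now and then, are a little off and sometimes report something else, mostly with a low value. They report only what shows in the picture. A call takes as long as a camera call.
- bot.find_in(camera, thing): "bbox" ([left, top, right, bottom] in pixels, round what is visible of it).
- bot.trace(camera, thing): "region" (384x512 bool, what is visible of it) and "bbox" ([left, top, right, bottom] in pixels, round what is visible of it).
The state is a dict: "time_s": time; "joint_positions": joint angles; "qvel": joint speeds; "tau": joint torques, N m; "position": TCP position; "tcp_rot": TCP orientation; "force": force on the tool from outside, world axes, zero at the start; "moment": the same for the moment, N m; "opening": opening from 0.0 (shut) to 1.0 (fully open).
Only numpy, scipy, OpenCV 4.12 (cv2) and the standard library are available. Lean on these libraries where they do the work, as an engineer would, in place of code of your own. Each camera call takes 0.05 s, during which the arm holds its last target.

## Working session

There is one attempt and no reset: what is moved stays moved. The work goes in short steps, Python scripts to look and compute and a tool call to move; the robot and the scene stay as the last step left them, time stands still between calls to the robot, and variables do not carry over. Pictures are saved under pics/ and viewed, and the job is handed in when it is done.

Besides the shell and the picture viewer there is one more tool, called as name([rows], argument=value, ...), one row to a line, values as JSON. servo_tool: Moves the arm, as the interface text tells. Its arguments: {"type":"object","properties":{"increments":{"type":"array","items":{"type":"array"}}},"required":["increments"]}

```bash
ls; mkdir -p pics; python3 - <<'E'
from rig import bot
import cv2
s=bot.read_state();print(s)
for n in ("scene","top"):
    p,d=bot.capture(n);cv2.imwrite(f"pics/{n}0.png",p)
    c=bot.camera_info(n);print(n,c)
    for t in ("rail","head1","bar1","cover1","socket"):
        print(n,t,[(r["bbox"],round(r["p"],2)) for r in bot.find_in(n,t)][:5])
E
```

```text
pics
{'time_s': 0.0, 'joint_positions': array([-7.93841174e+01,  3.02759168e+01,  8.21565025e+01, -2.60678079e-03,
        6.76897168e+01, -1.02261882e+01]), 'qvel': array([ 0.06449   , -0.01581909, -0.02995554, -0.02383718,  0.10242109,
        0.03280909]), 'tau': array([ 2.77575697e-05, -4.40037096e+01, -1.76594210e+01,  6.34410605e-02,
        5.82223583e-02, -1.58458406e-04]), 'position': array([ 0.22224999, -0.58331116,  0.19960374]), 'tcp_rot': array([[ 9.34558591e-01,  3.55809011e-01, -4.34076105e-04],
       [ 3.55809116e-01, -9.34556320e-01,  2.08743648e-03],
       [ 3.37060141e-04, -2.10527993e-03, -9.99997727e-01]]), 'force': array([-0.57683846, -0.62719391, -0.79311155]), 'moment': array([-0.02212059, -0.00756202,  0.01904923]), 'opening': 0.9951561032572416}
scene {'K': array([[410.60107559,   0.        , 249.3702149 ],
       [  0.        , 410.60107559, 188.44279161],
       [  0.        ,   0.        ,   1.        ]]), 'distortion': array([-0.00574224,  0.        ,  0.        ,  0.        ,  0.        ]), 'R': array([[-0.81506062,  0.57926315,  0.01141863],
       [
[... 740 characters left out ...]
      [  0.        ,   0.        ,   1.        ]]), 'distortion': array([-0.04741619,  0.        ,  0.        ,  0.        ,  0.        ]), 'R': array([[-2.45626678e-02, -9.99682479e-01, -5.62287927e-03],
       [-9.75721377e-01,  2.51976412e-02, -2.17561193e-01],
       [ 2.17633796e-01,  1.42480190e-04, -9.76030486e-01]]), 't': array([0.02365148, 0.58721979, 1.3599202 ])}
top rail [([180.2, 176.8, 299.3, 246.9], 0.9)]
top head1 []
top bar1 [([225.9, 189.2, 248.1, 224.6], 0.94), ([189.8, 201.6, 214.8, 238.3], 0.75), ([260.1, 180.1, 283.9, 214.7], 0.63)]
top cover1 [([226.8, 191.7, 251.0, 223.6], 0.84), ([198.0, 206.7, 215.5, 236.3], 0.74), ([263.3, 186.1, 284.0, 213.0], 0.69)]
top socket []
```

```bash
python3 - <<'E'
import cv2
p=cv2.imread("pics/top0.png");cv2.imwrite("pics/top0c.png",cv2.resize(p[150:270,150:330],None,fx=4,fy=4,interpolation=cv2.INTER_CUBIC))
p=cv2.imread("pics/scene0.png");cv2.imwrite("pics/scene0c.png",cv2.resize(p[140:280,190:370],None,fx=4,fy=4,interpolation=cv2.INTER_CUBIC))
E
```

```text
(no output)
```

View pics/top0.png

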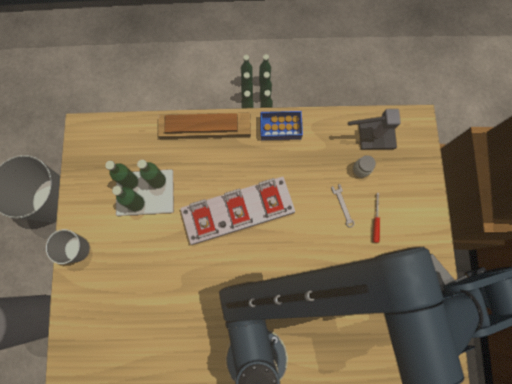

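View pics/scene0.png

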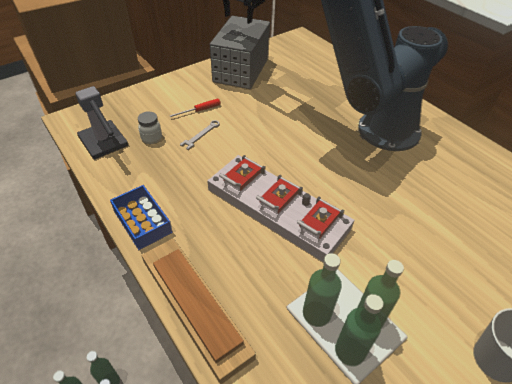

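```bash
sleep 1
```

```text
(no output)
```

View pics/top0c.png

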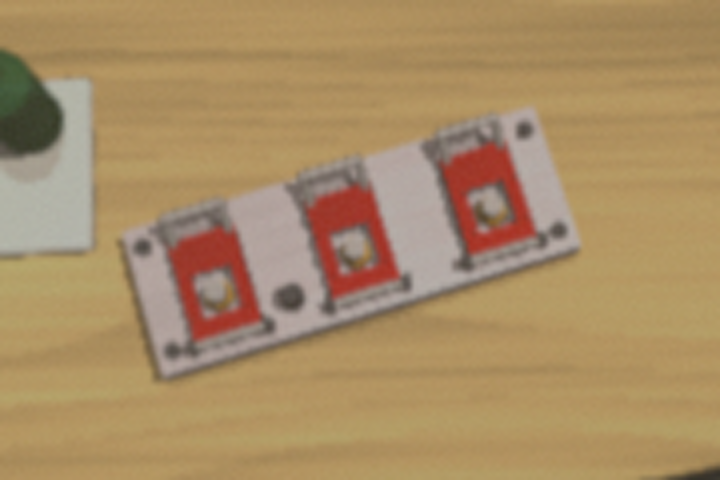

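View pics/scene0c.png

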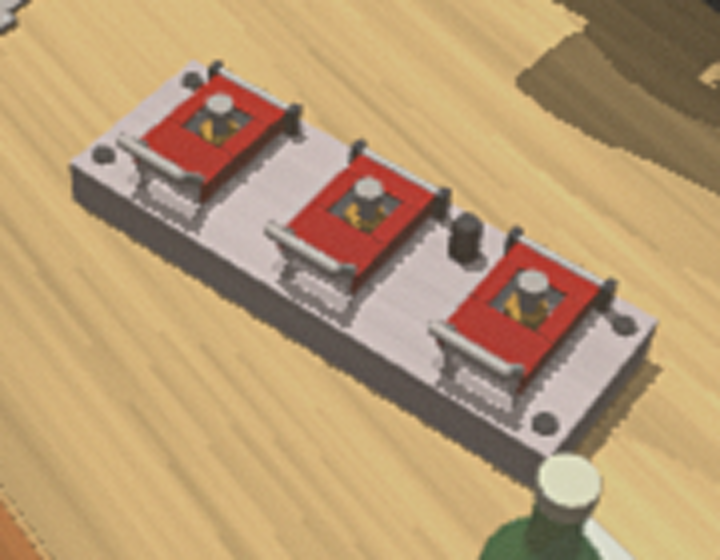

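```bash
cat > h.py <<'E'
import numpy as np,cv2
from scipy.optimize import least_squares
from rig import bot
def proj(n,X):
    c=bot.camera_info(n);return cv2.projectPoints(np.float64(X).reshape(-1,1,3),cv2.Rodrigues(c["R"])[0],c["t"],c["K"],c["distortion"])[0][:,0]
def w(p,L):
    L=np.atleast_2d(L);c,s=np.cos(p[2]),np.sin(p[2])
    return np.c_[p[0]+c*L[:,0]-s*L[:,1],p[1]+s*L[:,0]+c*L[:,1],L[:,2]]
E
python3 - <<'E'
from h import *
hd=[(-.015,.13,.078),(-.015,0,.078),(-.015,-.13,.078)]
cr=[(.07,.2,.04),(.07,-.2,.04),(-.07,-.2,.04),(-.07,.2,.04)]
top=np.array([(120,240),(535,108),(578,246),(158,373),(217,288),(353,248),(490,205)])/4+(150,150)
sc=np.array([(550,452),(72,165),(193,65),(655,322),(532,283),(368,189),(220,103)])/4+(190,140)
L=np.array(cr+hd)
def f(p): 
    return np.r_[(proj("top",w(p,L))-top).ravel(),(proj("scene",w(p,L))-sc).ravel()]
r=least_squares(f,[.5,0,.28],loss='soft_l1');print(r.x,np.degrees(r.x[2]));print(r.fun.reshape(-1,2).round(1))
for h in hd:print(w(r.x,[h]).round(4))
E
```

```text
[0.5297385  0.05520496 0.27806858] 15.932155871604957
[[ 0.  -2.5]
 [-0.8 -0.9]
 [ 0.5 -0.2]
 [ 0.7  0.6]
 [-1.   0.3]
 [-0.1 -0.5]
 [ 0.3 -0.4]
 [-0.3  1.7]
 [-0.5 -0.9]
 [ 0.4 -1.6]
 [ 1.1 -0.5]
 [ 0.4 -0.3]
 [ 0.3 -0.3]
 [ 0.1 -0.1]]
[[0.4796 0.1761 0.078 ]]
[[0.5153 0.0511 0.078 ]]
[[ 0.551  -0.0739  0.078 ]]
```

servo_tool([
  [1, [40, -30, 0], 0],
  [1, [40, -30, 0], 0],
  [1, [40, -30, 0], 0],
  [1, [40, -30, 0], 0],
  [1, [40, -30, 0], 0],
])

```text
time_s: 1.23
position: [0.3568, -0.3715, 0.2008]
tcp_rot: [[0.935, 0.355, 0.001], [0.355, -0.935, -0.001], [0.0, 0.001, -1.0]]
force: [0.5, -0.5, -0.1]
opening: 0.518
```

servo_tool([
  [1, [40, -30, 0], 0],
  [1, [40, -30, 0], 0],
  [1, [40, -30, 0], 0],
  [1, [40, -30, 0], 0],
  [1, [40, -30, 0], 0],
])

```text
time_s: 1.85
position: [0.4904, -0.1601, 0.2008]
tcp_rot: [[0.935, 0.356, 0.001], [0.356, -0.935, -0.0], [0.001, 0.001, -1.0]]
force: [0.4, -0.3, 0.1]
opening: 0.019
```

servo_tool([
  [1, [0, 0, 0], -10.6],
  [1, [0, 0, 0], -10.6],
  [1, [0, 0, 0], -10.6],
  [1, [0, 0, 0], -10.6],
  [1, [0, 0, 0], -10.6],
])

```text
time_s: 2.48
position: [0.4896, -0.1614, 0.2007]
tcp_rot: [[0.272, 0.962, 0.0], [0.962, -0.272, -0.0], [-0.0, 0.0, -1.0]]
force: [-0.6, -0.3, 0.3]
opening: 0.006
```

servo_tool([
  [1, [0, 0, 0], -10.6],
  [1, [0, 0, 0], -10.6],
  [1, [0, 0, 0], -10.6],
  [1, [0, 0, 0], 0],
  [1, [0, 0, 0], 0],
])

```text
time_s: 3.1
position: [0.4896, -0.1614, 0.2006]
tcp_rot: [[-0.267, 0.964, 0.0], [0.964, 0.267, -0.0], [-0.0, 0.0, -1.0]]
force: [0.1, -0.4, 0.3]
opening: 0.004
```

```bash
python3 - <<'E'
from h import *
s=bot.read_state();print(s["time_s"],s["position"],s["tcp_rot"].round(4),s["force"],s["joint_positions"])
p,d=bot.capture("wrist");cv2.imwrite("pics/w1.png",p);np.save("w1d.npy",d)
print(bot.camera_info("wrist"))
for t in ("bar1","cover1","head1"):
        print(t,[(r["bbox"],round(r["p"],2)) for r in bot.find_in("wrist",t)][:5])
E
```

```text
3.1 [ 0.48956322 -0.16140989  0.20064188] [[-2.671e-01  9.637e-01  2.000e-04]
 [ 9.637e-01  2.671e-01 -1.000e-04]
 [-2.000e-04  2.000e-04 -1.000e+00]] [ 0.1031137  -0.40959475  0.29352433] [-3.06832994e+01  2.18045110e+01  9.76630428e+01  1.53865290e-03
  6.05174665e+01 -4.61752290e+01]
{'K': array([[316.75614131,   0.        , 255.9324534 ],
       [  0.        , 316.75614131, 187.99112628],
       [  0.        ,   0.        ,   1.        ]]), 'distortion': array([-0.07938005,  0.        ,  0.        ,  0.        ,  0.        ]), 'mount': array([[-1.13109897e-04, -9.65670790e-01, -2.59768959e-01,
         6.94225541e-02],
       [ 9.99998837e-01,  2.85919188e-04, -1.49830671e-03,
         4.16827897e-04],
       [ 1.52114396e-03, -2.59768826e-01,  9.65669635e-01,
        -1.84063502e-01],
       [ 0.00000000e+00,  0.00000000e+00,  0.00000000e+00,
         1.00000000e+00]])}
bar1 [([295.5, 1.0, 409.1, 10.8], 0.91), ([293.6, 73.0, 426.8, 139.6], 0.64)]
cover1 [([292.3, 74.5, 432.7, 142.8], 0.95), ([303.9, 0.0, 404.8, 9.4], 0.86)]
head1 [([276.4, 1.6, 429.6, 172.8], 0.73), ([331.9, 94.2, 353.6, 115.8], 0.72)]
```

View pics/w1.png

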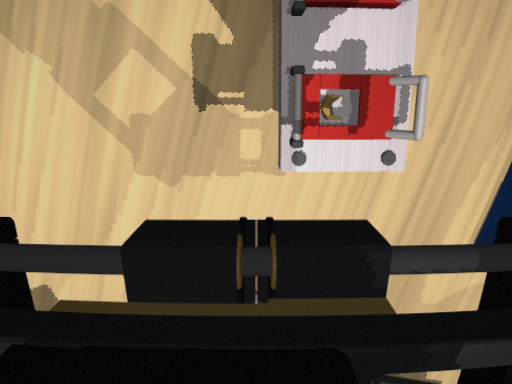

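```bash
cat >> h.py <<'E'
def projw(X,pos,R):
    c=bot.camera_info("wrist");M=c["mount"];T=np.eye(4);T[:3,:3]=R;T[:3,3]=pos
    W=np.linalg.inv(T@M)
    return cv2.projectPoints(np.float64(X).reshape(-1,1,3),cv2.Rodrigues(W[:3,:3])[0],W[:3,3],c["K"],c["distortion"])[0][:,0]
P0=np.array([0.5297385,0.05520496,0.27806858])
E
python3 - <<'E'
from h import *
s=bot.read_state()
p=cv2.imread("pics/w1.png")
L=[(-.015,-.13,.078),(.06,-.13+.026,.082),(.06,-.13-.026,.082),(.07,-.2,.04),(-.07,-.2,.04),(-.055,-.13,.06)]
q=projw(w(P0,L),s["position"],s["tcp_rot"]);print(q.round(1))
z=cv2.resize(p[0:190,260:450],None,fx=4,fy=4,interpolation=cv2.INTER_CUBIC)[:600*4]
z=cv2.resize(p[50:190,260:450],None,fx=4,fy=4,interpolation=cv2.INTER_CUBIC)
for a in q: cv2.drawMarker(z,tuple(int(v) for v in (a-(260,50)+.5)*4),(255,0,255),0,12,1)
cv2.imwrite("pics/w1c.png",z)
E
```

```text
[[343.4 105.7]
 [424.7  78.3]
 [419.1 134.1]
 [405.  169.7]
 [281.4 170.1]
 [298.8 105.4]]
```

View pics/w1c.png

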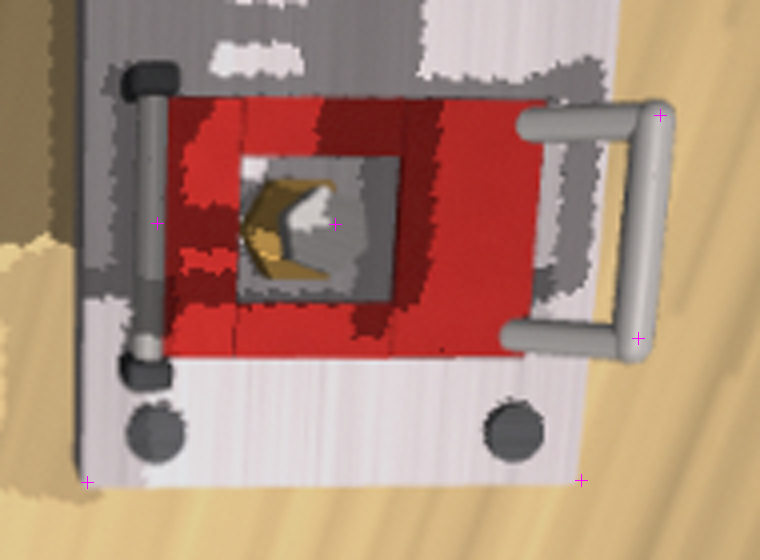

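servo_tool([
  [1, [34, 41, 0], 0],
  [1, [34, 41, 0], -0.4],
  [1, [0, 0, 40], 0],
  [1, [0, 0, 40], 0],
  [1, [0, 0, 30], 0],
])

```text
time_s: 3.92
position: [0.5497, -0.0733, 0.089]
tcp_rot: [[-0.276, 0.961, -0.001], [0.961, 0.276, 0.0], [0.001, -0.001, -1.0]]
force: [-0.7, -0.6, 0.1]
opening: 0.008
```

servo_tool([
  [1, [0, 0, 4], 0],
  [1, [0, 0, 3], 0],
  [1, [0, 0, 2], 0],
  [1, [0, 0, 0], 0],
])

```text
time_s: 4.42
position: [0.5508, -0.074, 0.0825]
tcp_rot: [[-0.276, 0.961, 0.002], [0.961, 0.276, -0.001], [-0.001, 0.002, -1.0]]
force: [-0.2, 0.2, 0.2]
opening: 0.003
```

```bash
python3 - <<'E'
from h import *
s=bot.read_state();print(s["time_s"],s["position"],s["force"],w(P0,[(-.015,-.13,.078)]))
p,d=bot.capture("scene");cv2.imwrite("pics/s2.png",cv2.resize(p[100:260,180:380],None,fx=4,fy=3.75))
E
```

```text
4.425 [ 0.55075467 -0.07404231  0.08249944] [-0.21624964  0.21763605  0.15779342] [[ 0.55099955 -0.07391889  0.078     ]]
```

View pics/s2.png

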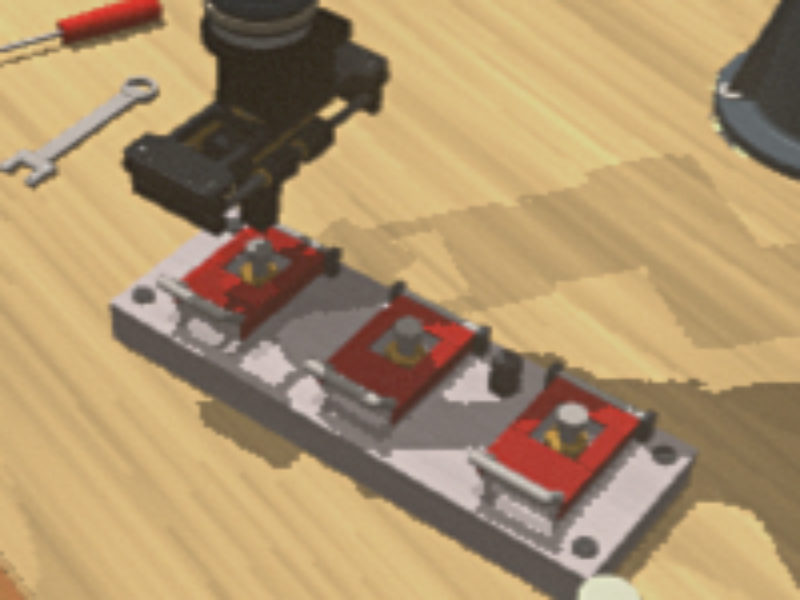

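```bash
python3 - <<'E'
from h import *
s=bot.read_state();print(s["position"],s["force"],(proj("scene",[s["position"],w(P0,[(-.015,-.13,.078)])[0]])-(180,100))*(4,3.75))
p,d=bot.capture("scene");cv2.imwrite("pics/s3.png",cv2.resize(p[100:260,180:380],None,fx=4,fy=3.75))
p,d=bot.capture("wrist");cv2.imwrite("pics/w3.png",p)
E
```

```text
[ 0.55065568 -0.0739706   0.08242825] [ 0.79079579 -0.05554023 -0.67722802] [[260.77807931 241.89088848]
 [260.39890774 246.30779823]]
```

View pics/s3.png

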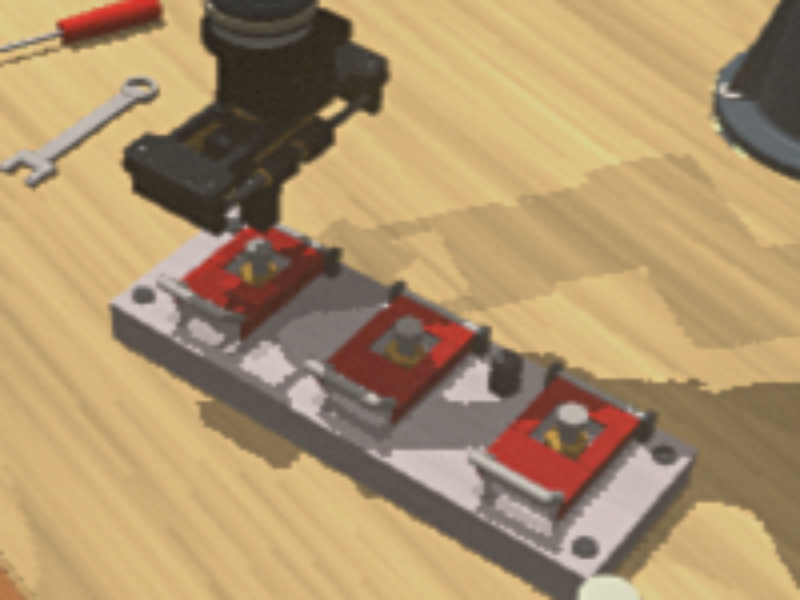

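View pics/w3.png

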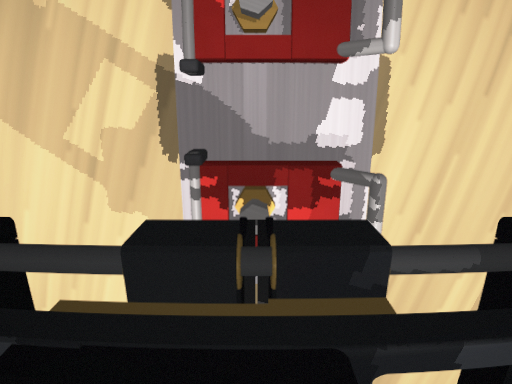

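servo_tool([
  [1, [0, 0, 1.5], 0],
  [1, [0, 0, 1.5], 0],
  [1, [0, 0, 1], 0],
  [1, [0, 0, 0], 0],
])

```text
time_s: 5.08
position: [0.55, -0.0737, 0.0774]
tcp_rot: [[-0.276, 0.961, -0.0], [0.961, 0.276, 0.0], [0.0, -0.0, -1.0]]
force: [0.0, -0.4, -0.5]
opening: 0.007
```

servo_tool([
  [1, [0, 0, 1], 0],
  [1, [0, 0, 0], 0],
])

```text
time_s: 5.32
position: [0.5501, -0.0738, 0.0765]
tcp_rot: [[-0.276, 0.961, -0.0], [0.961, 0.276, 0.0], [0.0, -0.0, -1.0]]
force: [0.3, -0.1, 0.1]
opening: 0.004
```

servo_tool([
  [1, [0, 0, 1], 0],
  [1, [0, 0, 0], 0],
])

```text
time_s: 5.58
position: [0.55, -0.0737, 0.0755]
tcp_rot: [[-0.276, 0.961, -0.0], [0.961, 0.276, 0.0], [0.0, -0.0, -1.0]]
force: [-0.4, 0.4, 0.9]
opening: 0.006
```

servo_tool([
  [1, [0, 0, 1], 0],
  [1, [0, 0, 0], 0],
])

```text
time_s: 5.82
position: [0.55, -0.0737, 0.0745]
tcp_rot: [[-0.276, 0.961, -0.0], [0.961, 0.276, 0.0], [0.0, -0.0, -1.0]]
force: [0.1, -0.1, 0.3]
opening: 0.004
```

```bash
python3 - <<'E'
from h import *
p,d=bot.capture("wrist");cv2.imwrite("pics/w4.png",cv2.resize(p[150:310,170:340],None,fx=4,fy=3.7,interpolation=2))
p,d=bot.capture("scene");cv2.imwrite("pics/s4.png",cv2.resize(p[130:210,200:300],None,fx=7,fy=7,interpolation=2))
E
```

```text
(no output)
```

View pics/w4.png

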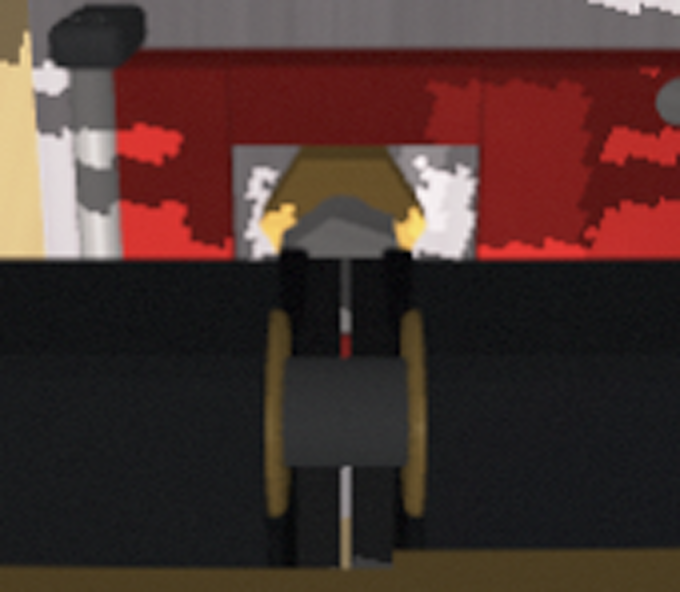

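View pics/s4.png

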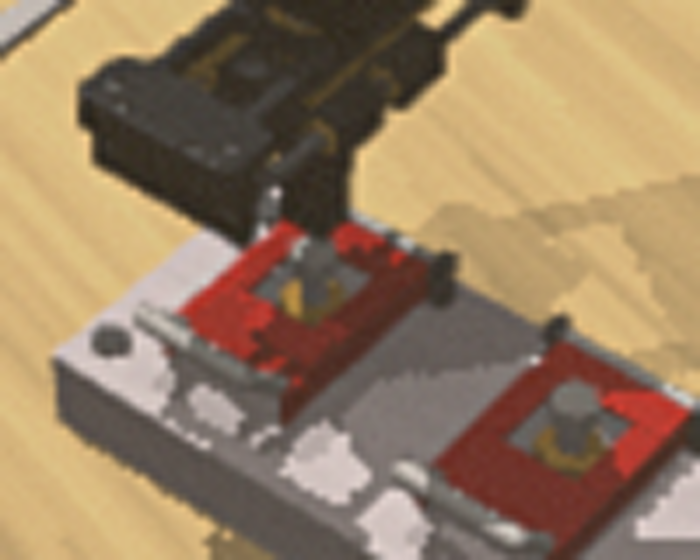

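```bash
python3 - <<'E'
from h import *
s=bot.read_state();print(s["position"],s["force"],s["time_s"])
p=cv2.imread("pics/w4.png");S=np.array([4,3.7])
a=np.arange(7)*np.pi/3
for z,c in ((.078,(255,0,255)),(.0735,(0,255,0))):
    for off in (0,np.pi/6):
        L=np.c_[-.015+.0121*np.cos(a+off),-.13+.0121*np.sin(a+off),0*a+z]
        q=(projw(w(P0,L),s["position"],s["tcp_rot"])-(170,150)+.5)*S
        if off==0: cv2.polylines(p,[q.astype(int)],True,c,1)
q=(projw([s["position"]],s["position"],s["tcp_rot"])-(170,150)+.5)*S;cv2.drawMarker(p,tuple(q[0].astype(int)),(255,255,0),0,12,1)
cv2.imwrite("pics/w4o.png",p)
p=cv2.imread("pics/s4.png")
for z,c in ((.078,(255,0,255)),(.0735,(0,255,0))):
  for y in (0,-.13):
    L=np.c_[-.015+.0121*np.cos(a),y+.0121*np.sin(a),0*a+z]
    q=(proj("scene",w(P0,L))-(200,130)+.5)*7
    cv2.polylines(p,[q.astype(int)],True,c,1)
cv2.imwrite("pics/s4o.png",p)
E
```

```text
[ 0.55006068 -0.07373167  0.07452099] [-0.01721872  0.02733679 -0.18935825] 5.925
```

View pics/w4o.png

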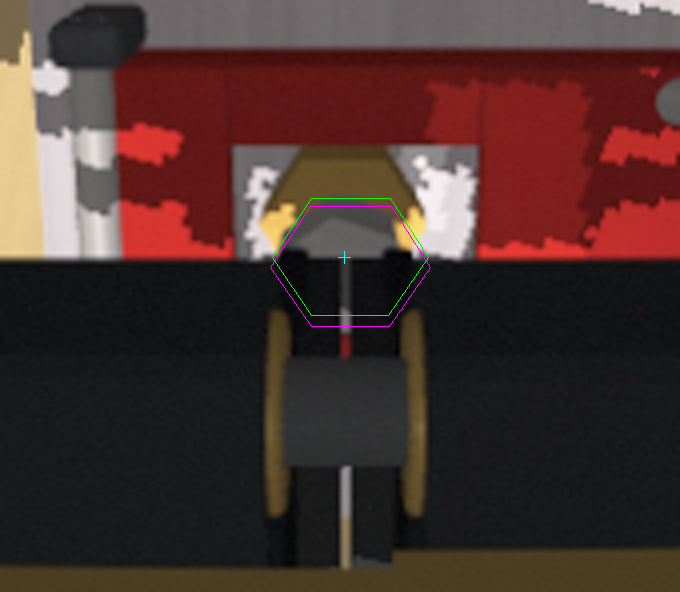

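View pics/s4o.png

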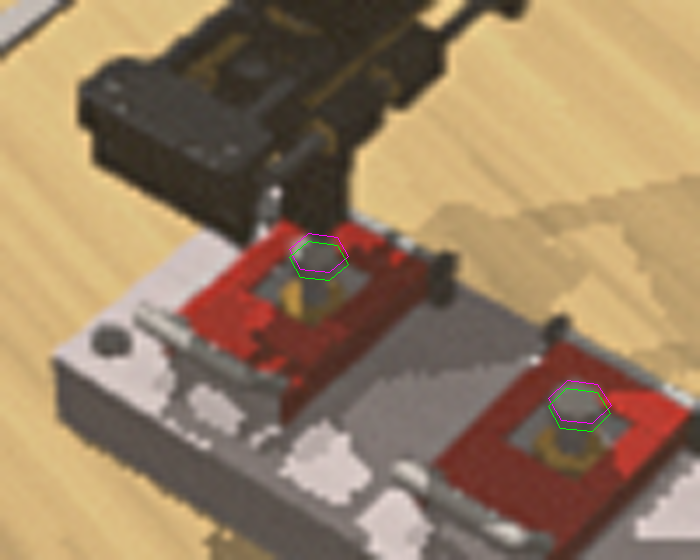

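servo_tool([
  [1, [0, 0, 1], 0],
  [1, [0, 0, 0], 0],
])

```text
time_s: 6.18
position: [0.55, -0.0738, 0.0734]
tcp_rot: [[-0.276, 0.961, -0.0], [0.961, 0.276, 0.0], [0.0, -0.0, -1.0]]
force: [0.5, -0.6, 1.2]
opening: 0.006
```

servo_tool([
  [1, [0, 0, 1], 0],
  [1, [0, 0, 0], 0],
])

```text
time_s: 6.42
position: [0.55, -0.0738, 0.0724]
tcp_rot: [[-0.276, 0.961, -0.0], [0.961, 0.276, 0.0], [0.0, -0.0, -1.0]]
force: [-0.6, -0.8, -0.1]
opening: 0.003
```

servo_tool([
  [1, [0, 0, 1], 0],
])

```text
time_s: 6.55
position: [0.5502, -0.0738, 0.0716]
tcp_rot: [[-0.276, 0.961, 0.0], [0.961, 0.276, -0.0], [-0.0, 0.0, -1.0]]
force: [-0.4, -0.4, 0.7]
opening: 0.005
```

```bash
python3 - <<'E'
from h import *
s=bot.read_state();print(s["position"],s["force"])
p,d=bot.capture("wrist");cv2.imwrite("pics/w5.png",cv2.resize(p[150:310,170:340],None,fx=4,fy=3.7,interpolation=2))
p,d=bot.capture("scene");cv2.imwrite("pics/s5.png",cv2.resize(p[130:210,200:300],None,fx=7,fy=7,interpolation=2))
E
```

```text
[ 0.55018581 -0.07378931  0.07156655] [-0.39720807 -0.40585175  0.69911834]
```

View pics/w5.png

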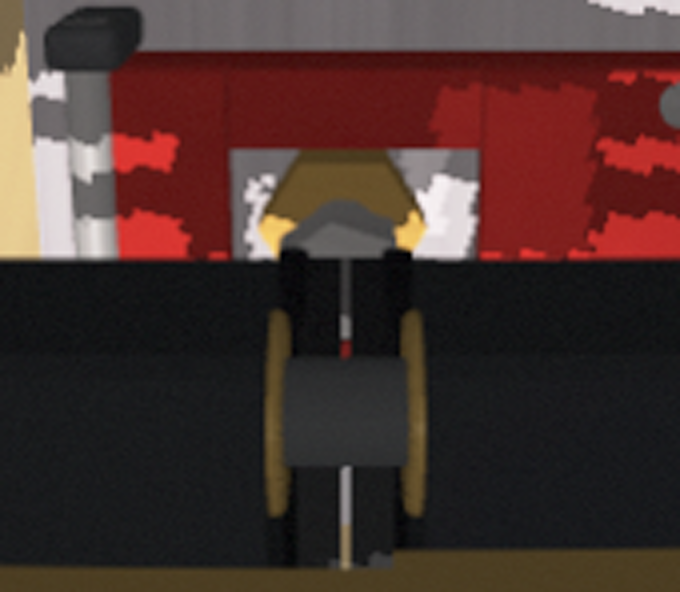

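View pics/s5.png

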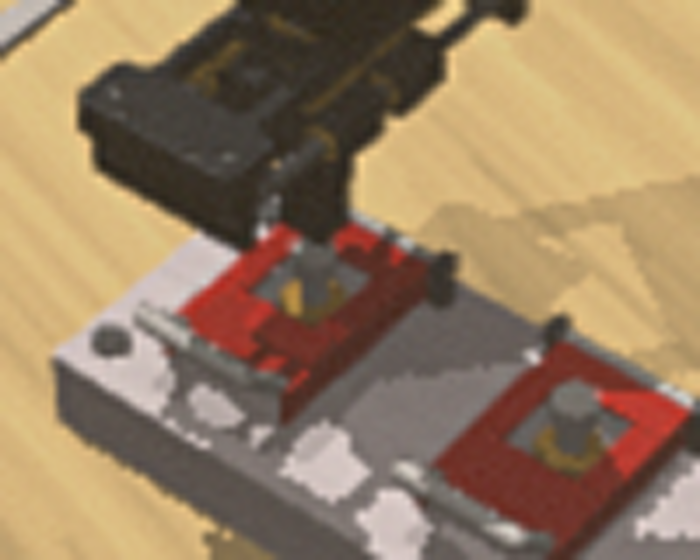

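```bash
python3 - <<'E'
from h import *
s=bot.read_state();c=bot.camera_info("wrist")
p,d=bot.capture("wrist")
T=np.eye(4);T[:3,:3]=s["tcp_rot"];T[:3,3]=s["position"]
def W(u,v):
    n=cv2.undistortPoints(np.float64([[[u,v]]]),c["K"],c["distortion"])[0,0]
    z=d[int(v),int(u)];return (T@c["mount"]@np.r_[n*z,z,1])[:3]
cc,ss=np.cos(P0[2]),np.sin(P0[2])
def rail(X): x,y=X[0]-P0[0],X[1]-P0[1]; return np.array([cc*x+ss*y,-ss*x+cc*y,X[2]])*1000
for nm,u,v in (("head",255,216),("head",256,214),("head",250,217),("head",262,217),("edge",255,209),("side",255,206),("cover",220,180),("rail",250,155),("flange",250,200)):
    print(nm,rail(W(u,v)).round(1))
E
```

```text
head [ -16.3 -125.3   77.6]
head [ -15.7 -124.1   77.4]
head [ -19.3 -125.8   78.1]
head [ -12.1 -125.7   78.4]
edge [ -16.3 -122.    74.4]
side [ -16.3 -121.9   69.1]
cover [ -38.4 -107.2   61.6]
rail [-19.9 -94.6  40.7]
flange [ -19.8 -123.2   52.4]
```

```bash
python3 - <<'E'
from h import *
s=bot.read_state();c=bot.camera_info("wrist")
p,d=bot.capture("wrist");cv2.imwrite("pics/w6.png",cv2.resize(p[200:310,225:290],None,fx=8,fy=5,interpolation=2))
T=np.eye(4);T[:3,:3]=s["tcp_rot"];T[:3,3]=s["position"]
def Tl(u,v):
    n=cv2.undistortPoints(np.float64([[[u,v]]]),c["K"],c["distortion"])[0,0]
    z=d[int(v),int(u)];return (c["mount"]@np.r_[n*z,z,1])[:3]*1000
for u in (242,250,255,256,262,270):
    print(u,[(v,Tl(u,v).round(0).astype(int).tolist()) for v in range(212,304,7)])
print(s["position"],s["force"])
E
```

```text
242 [(212, [3, -9, 4]), (219, [10, -7, -27]), (226, [10, -7, -36]), (233, [10, -6, -45]), (240, [9, -6, -52]), (247, [32, -3, -106]), (254, [31, -3, -109]), (261, [30, -3, -109]), (268, [27, -3, -109]), (275, [25, -3, -108]), (282, [21, -4, -106]), (289, [7, -5, -87]), (296, [4, -5, -88]), (303, [3, -5, -90])]
250 [(212, [7, -3, -7]), (219, [9, -3, -23]), (226, [8, -3, -31]), (233, [8, -3, -42]), (240, [9, -3, -50]), (247, [31, -1, -105]), (254, [31, -1, -108]), (261, [30, -1, -110]), (268, [28, -1, -110]), (275, [25, -1, -108]), (282, [-1, -2, -71]), (289, [-4, -2, -71]), (296, [-7, -2, -71]), (303, [-10, -2, -71])]
255 [(212, [7, 0, -6]), (219, [9, 0, -23]), (226, [8, 0, -32]), (233, [9, 0, -42]), (240, [7, 0, -46]), (247, [32, 0, -105]), (254, [31, 0, -108]), (261, [30, 0, -110]), (268, [28, 0, -110]), (275, [25, 0, -109]), (282, [-64, -1, 32]), (289, [-70, -1, 31]), (296, [-104, -1, 72]), (303, [-110, -1, 71])]
256 [(212, [7, 0, -6]), (219, [8, 0, -22]), (226, [8, 0, -33]), (233, [9, 0, -42]), (240, [7, 0, -45]), (247, [32, 0, -106]), (254, [31, 0, -108]), (261, [30, 0, -109]), (268, [27, 0, -109]), (275, [25, 0, -108]), (282, [-63, 0, 31]), (289, [-70, 0, 32]), (296, [-102, 0, 70]), (303, [-112, 0, 72])]
262 [(212, [6, 4, -5]), (219, [9, 3, -23]), (226, [8, 3, -32]), (233, [8, 3, -40]), (240, [8, 3, -50]), (247, [31, 2, -104]), (254, [31, 2, -108]), (261, [29, 2, -109]), (268, [27, 2, -109]), (275, [25, 2, -108]), (282, [0, 3, -72]), (289, [-3, 3, -71]), (296, [-7, 3, -71]), (303, [-10, 3, -71])]
270 [(212, [-3, 10, 20]), (219, [10, 8, -26]), (226, [10, 7, -36]), (233, [10, 7, -44]), (240, [31, 4, -100]), (247, [32, 4, -105]), (254, [31, 4, -108]), (261, [29, 4, -109]), (268, [27, 4, -109]), (275, [25, 4, -109]), (282, [21, 4, -105]), (289, [7, 5, -88]), (296, [4, 5, -88]), (303, [22, 4, -117])]
[ 0.55005359 -0.07375408  0.07148088] [ 0.82629758 -0.10971854  0.28915277]
```

View pics/w6.png

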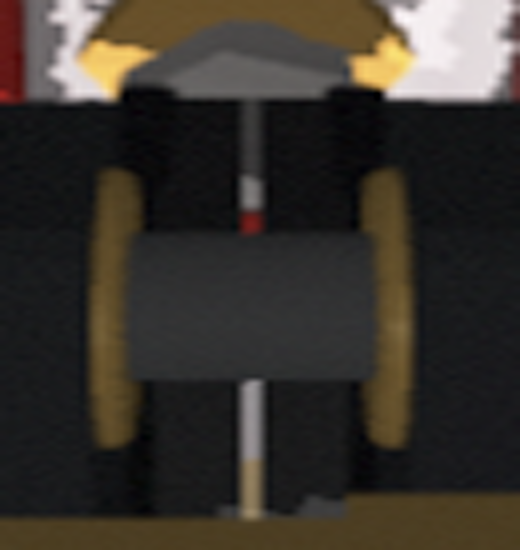

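```bash
python3 - <<'E'
from h import *
s=bot.read_state()
P=s["position"];p=cv2.imread("pics/s5.png");p=cv2.resize(p[100:400,150:500],None,fx=2,fy=2)
for dz,c in ((0,(0,255,0)),(.01,(255,255,0)),(.02,(255,0,255)),(.03,(0,255,255))):
    q=((proj("scene",[P+[0,0,dz]])-(200,130)+.5)*7-(150,100))*2
    print(dz,q);cv2.drawMarker(p,tuple(q[0].astype(int)),c,0,14,1)
cv2.imwrite("pics/s5o.png",p)
p,d=bot.capture("scene")
for dz in (0,.01,.02,.03):
  q=proj("scene",[P+[0,0,dz]])[0];c=bot.camera_info("scene");print(dz,d[int(q[1]+.5),int(q[0]+.5)],(c["R"]@(P+[0,0,dz])+c["t"])[2])
E
```

```text
0 [[342.34321944 328.02649067]]
0.01 [[342.55347137 292.81098894]]
0.02 [[342.76642584 257.14707299]]
0.03 [[342.982135   221.02617141]]
0 1.1609443 1.1718957718345842
0.01 1.1681782 1.1645213496170526
0.02 1.1412143 1.1571469273995212
0.03 1.1315073 1.1497725051819896
```

View pics/s5o.png

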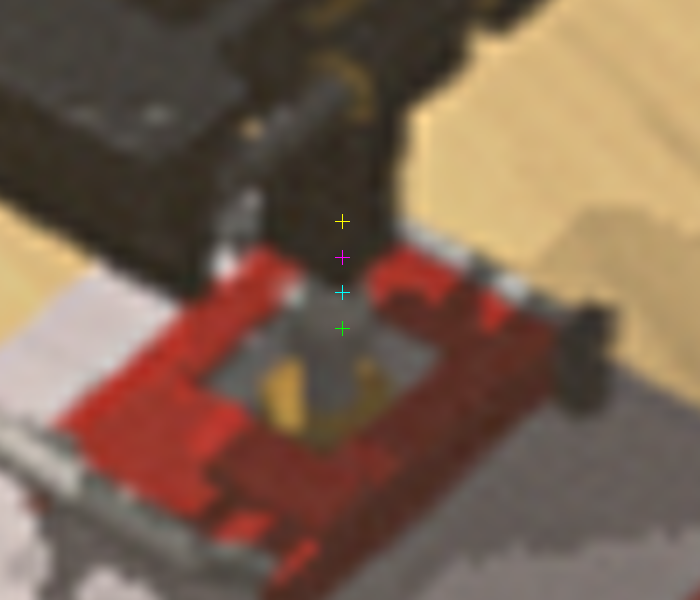

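servo_tool([
  [1, [0, 0, 1], 0],
  [1, [0, 0, 1], 0],
  [1, [0, 0, 1], 0],
  [1, [0, 0, 0], 0],
])

```text
time_s: 7.3
position: [0.55, -0.0738, 0.0684]
tcp_rot: [[-0.276, 0.961, -0.0], [0.961, 0.276, 0.0], [0.0, -0.0, -1.0]]
force: [0.6, 0.4, -0.3]
opening: 0.005
```

servo_tool([
  [1, [0, 0, 1], 0],
  [1, [0, 0, 1], 0],
  [1, [0, 0, 0], 0],
])

```text
time_s: 7.68
position: [0.55, -0.0737, 0.0664]
tcp_rot: [[-0.276, 0.961, -0.0], [0.961, 0.276, 0.0], [0.0, -0.0, -1.0]]
force: [-0.8, 0.4, -0.3]
opening: 0.008
```

servo_tool([
  [1, [0, 0, 1], 0],
  [1, [0, 0, 0], 0],
])

```text
time_s: 7.92
position: [0.55, -0.0738, 0.0655]
tcp_rot: [[-0.276, 0.961, -0.0], [0.961, 0.276, 0.0], [0.0, -0.0, -1.0]]
force: [0.4, -1.1, 0.1]
opening: 0.011
```

servo_tool([
  [1, [0, 0, 1], 0],
  [1, [0, 0, 0], 0],
])

```text
time_s: 8.18
position: [0.55, -0.0738, 0.0645]
tcp_rot: [[-0.276, 0.961, -0.0], [0.961, 0.276, 0.0], [0.0, -0.0, -1.0]]
force: [0.5, -0.5, 0.4]
opening: 0.006
```

servo_tool([
  [1, [0, 0, 1], 0],
  [1, [0, 0, 0], 0],
])

```text
time_s: 8.43
position: [0.55, -0.0738, 0.0635]
tcp_rot: [[-0.276, 0.961, -0.0], [0.961, 0.276, 0.0], [0.0, -0.0, -1.0]]
force: [-0.6, 0.0, -0.2]
opening: 0.002
```

servo_tool([
  [1, [0, 0, 1], 0],
  [1, [0, 0, 0], 0],
])

```text
time_s: 8.68
position: [0.5501, -0.0738, 0.0625]
tcp_rot: [[-0.276, 0.961, -0.0], [0.961, 0.276, 0.0], [0.0, -0.0, -1.0]]
force: [0.3, 0.0, 0.4]
opening: 0.007
```

```bash
cat >> h.py <<'E'
def railw(X): 
    cc,ss=np.cos(P0[2]),np.sin(P0[2]);x,y=X[0]-P0[0],X[1]-P0[1]; return np.array([cc*x+ss*y,-ss*x+cc*y,X[2]])*1000
def deproj(d,s,u,v):
    c=bot.camera_info("wrist");T=np.eye(4);T[:3,:3]=s["tcp_rot"];T[:3,3]=s["position"]
    n=cv2.undistortPoints(np.float64([[[u,v]]]),c["K"],c["distortion"])[0,0]
    z=d[int(v),int(u)];q=c["mount"]@np.r_[n*z,z,1];return q[:3]*1000,railw((T@q)[:3])
E
python3 - <<'E'
from h import *
s=bot.read_state();print(s["position"],s["force"])
p,d=bot.capture("wrist");cv2.imwrite("pics/w7.png",cv2.resize(p[150:310,170:340],None,fx=4,fy=3.7,interpolation=2))
for v in range(200,226,2):print(v,*[a.round(1) for a in deproj(d,s,256,v)],p[v,256])
p,d=bot.capture("scene");cv2.imwrite("pics/s7.png",cv2.resize(p[144:190,220:270],None,fx=12,fy=12,interpolation=2))
E
```

```text
[ 0.55006895 -0.07377836  0.06248819] [0.25385599 0.02049892 0.41821242]
200 [ 9.2  0.1 10.1] [ -15.7 -120.4   52.4] [ 43  82 105]
202 [ 7.9  0.1 10. ] [ -15.7 -121.7   52.5] [ 42  80 104]
204 [6.8 0.1 9.3] [ -15.7 -122.8   53.2] [ 44  82 104]
206 [ 5.1  0.1 10.4] [ -15.7 -124.6   52.1] [ 43  82 104]
208 [3.9 0.1 9.7] [ -15.7 -125.7   52.8] [63 80 93]
210 [ 7.8  0.2 -5.5] [ -15.7 -121.8   68. ] [75 76 77]
212 [ 7.3  0.2 -7.6] [ -15.7 -122.3   70.1] [75 75 77]
214 [  8.1   0.2 -13.3] [ -15.7 -121.5   75.8] [71 72 75]
216 [  7.9   0.2 -16. ] [ -15.7 -121.7   78.5] [80 81 84]
218 [  6.4   0.2 -15.2] [ -15.7 -123.2   77.7] [100 101 103]
220 [  8.    0.2 -22.7] [ -15.7 -121.6   85.2] [56 56 58]
222 [  8.3   0.2 -26.5] [ -15.7 -121.3   88.9] [59 59 59]
224 [  8.1   0.2 -28.9] [ -15.7 -121.5   91.3] [61 60 61]
```

View pics/w7.png

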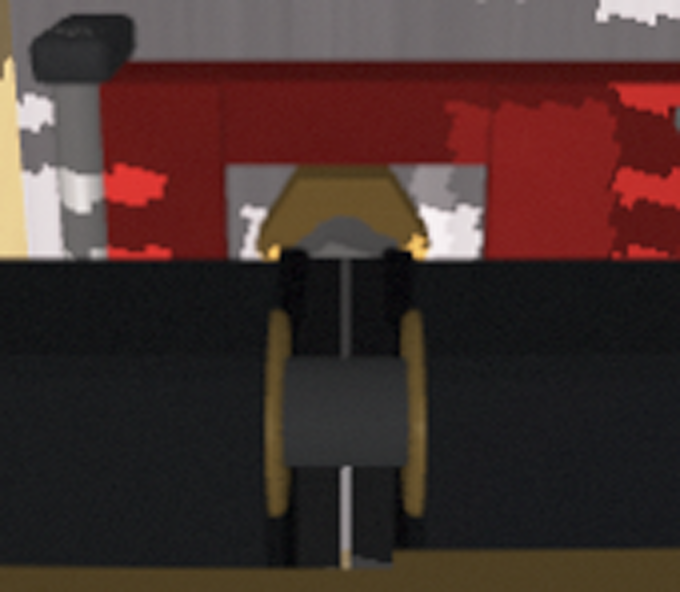

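View pics/s7.png

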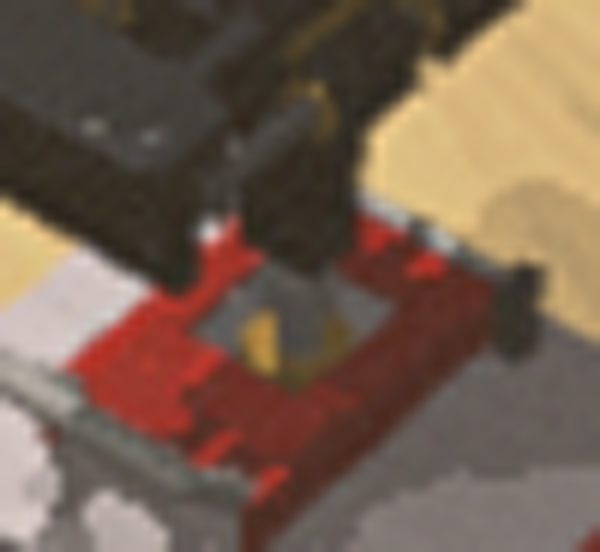

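servo_tool([
  [1, [0, 0, 1], 0],
  [1, [0, 0, 0], 0],
])

```text
time_s: 9.02
position: [0.55, -0.0737, 0.0615]
tcp_rot: [[-0.276, 0.961, -0.0], [0.961, 0.276, 0.0], [0.0, -0.0, -1.0]]
force: [-0.2, -0.7, 0.6]
opening: 0.008
```

servo_tool([
  [1, [0, 0, 1], 0],
  [1, [0, 0, 0], 0],
])

```text
time_s: 9.28
position: [0.55, -0.0737, 0.0605]
tcp_rot: [[-0.276, 0.961, -0.0], [0.961, 0.276, 0.0], [0.0, -0.0, -1.0]]
force: [-0.7, 0.4, 0.1]
opening: 0.003
```

servo_tool([
  [1, [0, 0, 1], 0],
  [1, [0, 0, 0], 0],
])

```text
time_s: 9.52
position: [0.55, -0.0737, 0.0595]
tcp_rot: [[-0.276, 0.961, -0.0], [0.961, 0.276, 0.0], [0.0, -0.0, -1.0]]
force: [0.3, 1.5, -0.2]
opening: 0.004
```

servo_tool([
  [1, [0, 0, 1], 0],
  [1, [0, 0, 0], 0],
])

```text
time_s: 9.78
position: [0.5501, -0.0738, 0.0585]
tcp_rot: [[-0.276, 0.961, -0.0], [0.961, 0.276, 0.0], [0.0, -0.0, -1.0]]
force: [-0.1, 0.0, 0.2]
opening: 0.005
```

servo_tool([
  [1, [0, 0, 1], 0],
  [1, [0, 0, 0], 0],
])

```text
time_s: 10.02
position: [0.55, -0.0738, 0.0575]
tcp_rot: [[-0.276, 0.961, -0.0], [0.961, 0.276, 0.0], [0.0, -0.0, -1.0]]
force: [-0.0, -0.5, 0.2]
opening: 0.004
```

```bash
python3 - <<'E'
from h import *
s=bot.read_state();print(s["position"],s["force"],s["tau"],s["time_s"])
p,d=bot.capture("wrist");cv2.imwrite("pics/w8.png",cv2.resize(p[190:250,220:300],None,fx=9,fy=9,interpolation=2))
for v in range(204,230,2):print(v,*[a.round(1) for a in deproj(d,s,254,v)],p[v,254])
p,d=bot.capture("scene");cv2.imwrite("pics/s8.png",cv2.resize(p[144:190,220:270],None,fx=12,fy=12,interpolation=2))
E
```

```text
[ 0.55004281 -0.07376117  0.05747283] [-0.00888978 -0.52481588  0.23289682] [-4.54079738e-03 -4.18609071e+01 -1.05916473e+01  2.85620737e-02
  6.95547159e-02  4.68607561e-05] 10.025
204 [ 8.3 -1.1  4.7] [ -17.  -121.3   52.8] [ 43  81 105]
206 [ 6.6 -1.1  5.8] [ -17.  -123.    51.7] [ 43  82 105]
208 [ 5.3 -1.1  5.8] [ -17.  -124.3   51.7] [ 43  82 105]
210 [ 4.1 -1.1  5.3] [ -17.  -125.5   52.1] [53 81 99]
212 [  8.1  -1.  -10. ] [ -16.9 -121.4   67.4] [79 80 81]
214 [  7.9  -1.  -12.8] [ -16.9 -121.7   70.3] [75 75 78]
216 [  7.7  -1.  -15.6] [ -16.8 -121.9   73.1] [72 73 75]
218 [  8.   -0.9 -19.6] [ -16.8 -121.6   77. ] [76 76 79]
220 [  8.9  -0.9 -25. ] [ -16.8 -120.7   82.5] [16 15 16]
222 [  8.6  -0.9 -27.2] [ -16.8 -121.    84.7] [19 18 17]
224 [  8.1  -0.9 -28.8] [ -16.7 -121.5   86.3] [16 16 16]
226 [  8.3  -0.8 -32. ] [ -16.7 -121.3   89.5] [19 18 18]
228 [  8.6  -0.8 -35.6] [ -16.7 -120.9   93.1] [18 15 14]
```

View pics/w8.png

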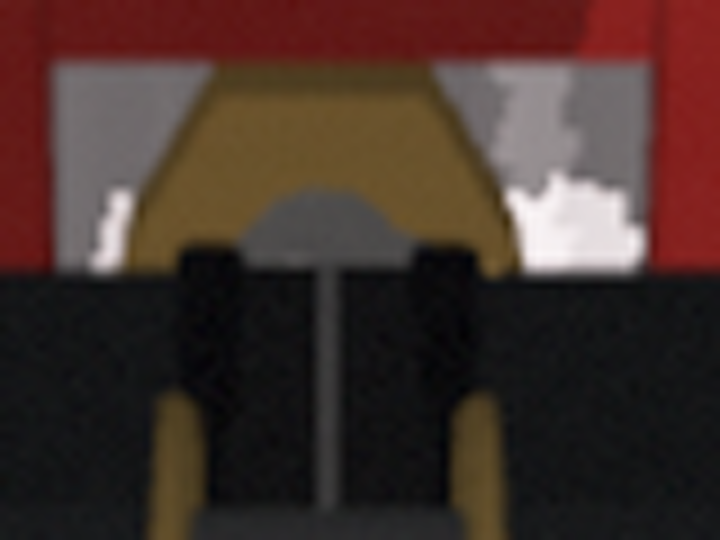

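View pics/s8.png

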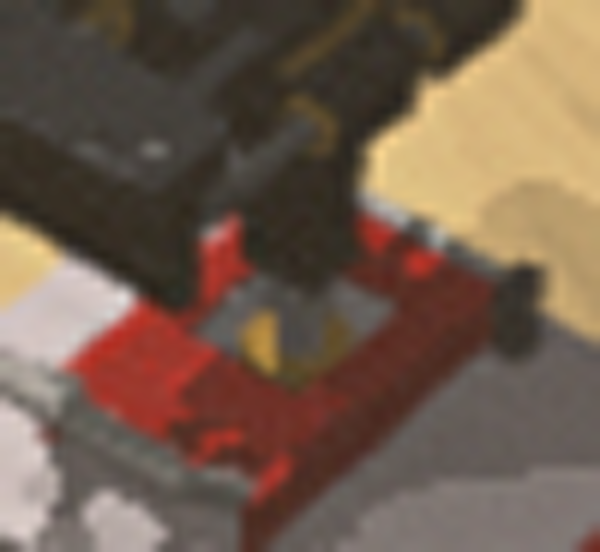

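servo_tool([
  [1, [0, 0, 1], 0],
  [1, [0, 0, 0], 0],
])

```text
time_s: 10.38
position: [0.5501, -0.0738, 0.0565]
tcp_rot: [[-0.276, 0.961, -0.0], [0.961, 0.276, 0.0], [0.0, -0.0, -1.0]]
force: [-0.0, 1.1, -0.7]
opening: 0.006
```

servo_tool([
  [1, [0, 0, 1], 0],
  [1, [0, 0, 0], 0],
])

```text
time_s: 10.62
position: [0.5502, -0.0738, 0.0557]
tcp_rot: [[-0.276, 0.961, 0.0], [0.961, 0.276, -0.0], [-0.0, 0.0, -1.0]]
force: [0.2, 0.3, 1.2]
opening: 0.003
```

servo_tool([
  [1, [0, 0, 1], 0],
  [1, [0, 0, 0], 0],
])

```text
time_s: 10.88
position: [0.5501, -0.0738, 0.0545]
tcp_rot: [[-0.276, 0.961, 0.0], [0.961, 0.276, -0.0], [-0.0, 0.0, -1.0]]
force: [0.4, 0.1, 0.4]
opening: 0.007
```

servo_tool([
  [1, [0, 0, 1], 0],
])

```text
time_s: 11.0
position: [0.5502, -0.0738, 0.0536]
tcp_rot: [[-0.276, 0.961, 0.0], [0.961, 0.276, -0.0], [-0.0, 0.0, -1.0]]
force: [0.3, 0.4, 2.5]
opening: 0.005
```

```bash
python3 - <<'E'
from h import *
s=bot.read_state();print(s["position"],s["force"],s["tau"],s["time_s"])
p,d=bot.capture("wrist");cv2.imwrite("pics/w9.png",cv2.resize(p[190:250,220:300],None,fx=9,fy=9,interpolation=2))
for v in range(204,226,2):print(v,*[a.round(1) for a in deproj(d,s,254,v)],p[v,254])
p,d=bot.capture("scene");cv2.imwrite("pics/s9.png",cv2.resize(p[144:190,220:270],None,fx=12,fy=12,interpolation=2))
E
```

```text
[ 0.55022924 -0.07381307  0.05361798] [0.30991264 0.38620665 2.51156681] [-5.06142899e-02 -4.09786785e+01 -1.01434189e+01  1.18436929e-02
  4.01491032e-02 -1.49137686e-04] 11.0
204 [ 9.2 -1.1  1.9] [ -16.8 -120.5   51.7] [ 45  84 107]
206 [ 7.9 -1.1  1.9] [ -16.8 -121.8   51.7] [ 42  81 105]
208 [ 6.7 -1.1  1.6] [ -16.8 -123.    52. ] [ 44  83 105]
210 [ 4.9 -1.1  2.9] [ -16.8 -124.8   50.7] [ 43  83 106]
212 [ 7.4 -1.  -7.9] [ -16.7 -122.3   61.5] [60 81 95]
214 [  8.3  -1.  -13.9] [ -16.7 -121.4   67.5] [76 77 79]
216 [  8.3  -0.9 -17.1] [ -16.7 -121.4   70.7] [76 76 78]
218 [  7.9  -0.9 -19.2] [ -16.7 -121.8   72.8] [73 73 76]
220 [  8.4  -0.9 -23.8] [ -16.6 -121.3   77.4] [20 19 18]
222 [  8.4  -0.9 -26.5] [ -16.6 -121.3   80.2] [20 19 19]
224 [  8.5  -0.8 -29.8] [ -16.6 -121.2   83.4] [17 15 16]
```

View pics/w9.png

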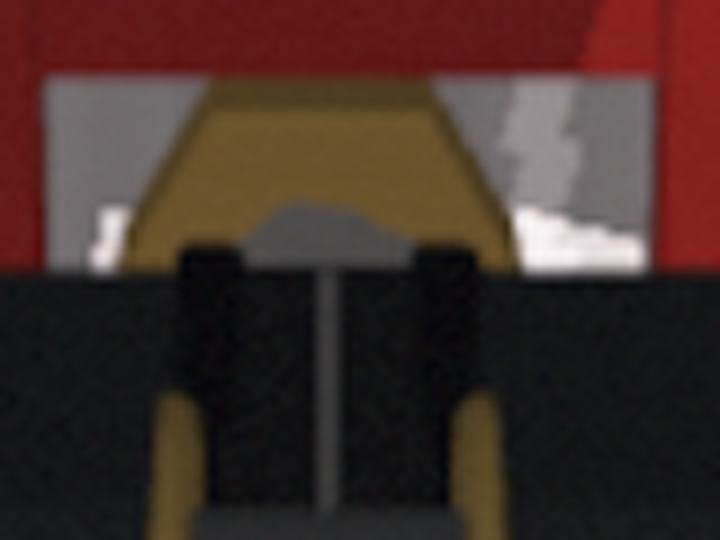

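View pics/s9.png

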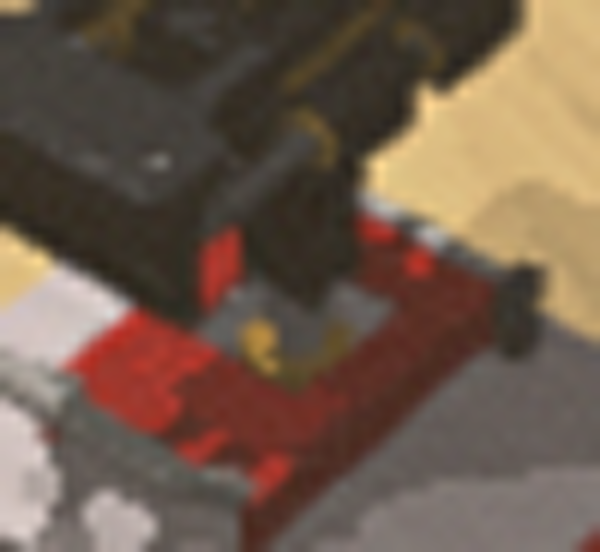

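servo_tool([
  [1, [0, 0, 1], 0],
])

```text
time_s: 11.22
position: [0.5502, -0.0738, 0.0526]
tcp_rot: [[-0.276, 0.961, 0.0], [0.961, 0.276, -0.0], [-0.0, 0.0, -1.0]]
force: [0.2, 1.0, 1.9]
opening: 0.004
```

servo_tool([
  [1, [0, 0, 1], 0],
])

```text
time_s: 11.35
position: [0.5502, -0.0738, 0.0515]
tcp_rot: [[-0.276, 0.961, 0.0], [0.961, 0.276, -0.0], [-0.0, 0.0, -1.0]]
force: [-0.1, -0.4, 2.5]
opening: 0.009
```

servo_tool([
  [1, [0, 0, 1], 0],
])

```text
time_s: 11.48
position: [0.5501, -0.0738, 0.0505]
tcp_rot: [[-0.276, 0.961, -0.0], [0.961, 0.276, 0.0], [0.0, -0.0, -1.0]]
force: [-0.9, -0.6, 2.4]
opening: 0.006
```

servo_tool([
  [1, [0, 0, 1], 0],
])

```text
time_s: 11.6
position: [0.5509, -0.074, 0.0503]
tcp_rot: [[-0.276, 0.961, 0.002], [0.961, 0.276, -0.0], [-0.001, 0.001, -1.0]]
force: [-0.0, 0.6, 11.6]
opening: 0.004
```

servo_tool([
  [1, [0, 0, 1], 0],
])

```text
time_s: 11.72
position: [0.5514, -0.0741, 0.0502]
tcp_rot: [[-0.276, 0.961, 0.003], [0.961, 0.276, -0.001], [-0.001, 0.002, -1.0]]
force: [-1.7, 0.8, 17.9]
opening: 0.004
```

servo_tool([
  [1, [0, 0, -6], 0],
  [1, [0, 0, -30], 0],
  [1, [0, 0, -40], 0],
  [0.4, [-30, 0, -40], 0],
  [0.4, [-30, 0, -20], 0],
])

```text
time_s: 12.35
position: [0.5676, -0.132, 0.1867]
tcp_rot: [[-0.277, 0.961, 0.003], [0.961, 0.277, -0.001], [-0.002, 0.002, -1.0]]
force: [1.0, 0.3, -1.0]
opening: 0.15
```

servo_tool([
  [0.4, [0, 20, 0], 0],
  [0.4, [0, 20, 0], 0],
  [0.4, [0, 0, 0], 0],
  [0.4, [0, 0, 0], 0],
])

```text
time_s: 12.85
position: [0.6039, -0.1201, 0.1839]
tcp_rot: [[-0.277, 0.961, -0.002], [0.961, 0.277, 0.001], [0.001, -0.002, -1.0]]
force: [-0.5, 0.6, -0.5]
opening: 0.567
```

```bash
python3 - <<'E'
from h import *
s=bot.read_state();print(s["position"],s["force"],s["time_s"],s["opening"])
p,d=bot.capture("wrist");cv2.imwrite("pics/w10.png",p);np.save("w10d.npy",d)
L=[(-.015,-.13,.072),(-.015,-.13,.078),(.06,-.13,.082),(-.015,0,.078)]
q=projw(w(P0,L),s["position"],s["tcp_rot"]);print(q.round(1))
for u,v in ((q[0]),(q[0]+[2,2]),q[0]-[2,0],q[3],q[2]):print(u,v,*[a.round(1) for a in deproj(d,s,u,v)])
p,d=bot.capture("scene");cv2.imwrite("pics/s10.png",cv2.resize(p[130:240,200:350],None,fx=5,fy=5,interpolation=2))
E
```

```text
[ 0.60391106 -0.12011789  0.18388913] [-0.54233437  0.61981532 -0.46058078] 12.85 0.5673466034802103
[[214.7 115.1]
 [213.8 115.4]
 [297.9 115.7]
 [210.6 -42.7]]
214.70687078663082 115.14371388779637 [ 58.9 -37.8 112.1] [ -15.  -130.    71.9]
216.70687078663082 117.14371388779637 [ 57.1 -36.1 112.3] [ -13.2 -131.8   71.8]
212.70687078663082 115.14371388779637 [ 58.9 -39.8 112.7] [ -16.9 -130.    71.3]
210.55418812410892 -42.72555469922304 [  98.4   -8.8 -113.8] [ 14.4 -90.7 297.8]
297.9254241126736 115.74039021404012 [58.9 36.6 97.3] [  59.4 -129.8   86.6]
```

View pics/w10.png

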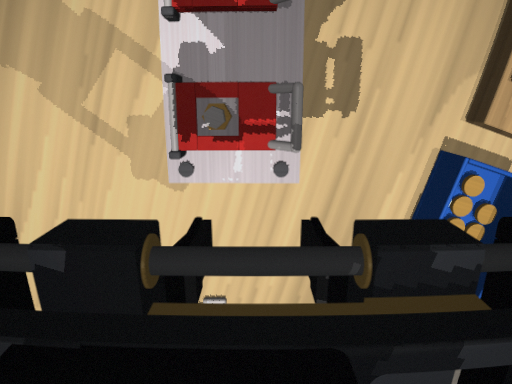

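View pics/s10.png

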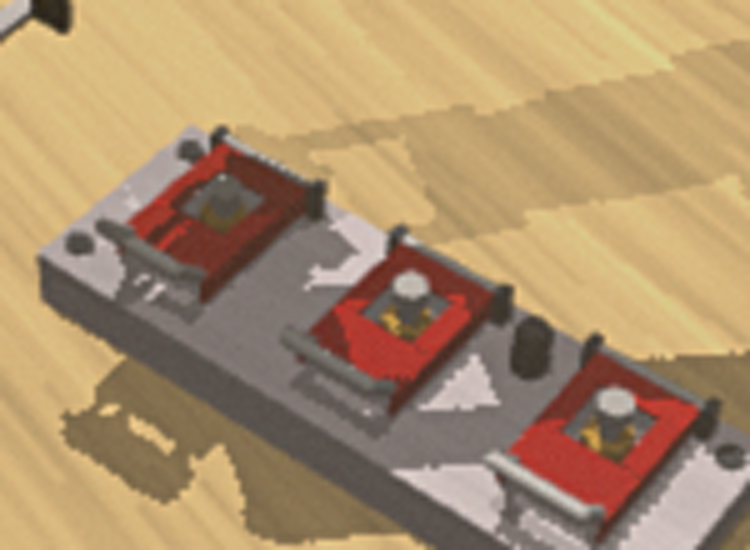

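```bash
python3 - <<'E'
from h import *
s=bot.read_state();d=np.load("w10d.npy")
for u in (180,190,196,202,208,212,302,308,316,326):
    print(u,[(v,deproj(d,s,u,v)[0].round(0).astype(int).tolist()) for v in range(212,262,6)])
p=cv2.imread("pics/w10.png");cv2.imwrite("pics/w10c.png",cv2.resize(p[200:320,130:390],None,fx=3,fy=3,interpolation=2))
p,d=bot.capture("scene");cv2.imwrite("pics/s10b.png",cv2.resize(p[80:200,150:300],None,fx=5,fy=5,interpolation=2))
print((proj("scene",[s["position"],s["position"]+[0,0,.02]])-(150,80)+.5)*5)
E
```

```text
180 [(212, [-60, -94, 183]), (218, [-68, -94, 183]), (224, [-77, -95, 185]), (230, [-84, -96, 185]), (236, [-93, -96, 184]), (242, [10, -34, -55]), (248, [32, -20, -106]), (254, [31, -20, -109]), (260, [30, -20, -110])]
190 [(212, [-60, -81, 183]), (218, [-68, -82, 184]), (224, [-77, -83, 185]), (230, [10, -32, -41]), (236, [10, -30, -48]), (242, [8, -30, -51]), (248, [31, -18, -106]), (254, [31, -17, -108]), (260, [30, -17, -109])]
196 [(212, [-60, -74, 184]), (218, [10, -32, -26]), (224, [10, -30, -34]), (230, [10, -29, -41]), (236, [8, -29, -44]), (242, [8, -27, -52]), (248, [31, -16, -105]), (254, [31, -16, -108]), (260, [30, -15, -109])]
202 [(212, [-60, -67, 184]), (218, [-67, -67, 182]), (224, [9, -28, -30]), (230, [9, -27, -39]), (236, [9, -25, -45]), (242, [7, -25, -49]), (248, [32, -14, -107]), (254, [31, -14, -108]), (260, [30, -14, -110])]
208 [(212, [-60, -59, 184]), (218, [-68, -60, 184]), (224, [8, -25, -29]), (230, [7, -24, -34]), (236, [4, -24, -35]), (242, [1, -24, -35]), (248, [32, -13, -106]), (254, [31, -12, -108]), (260, [30, -12, -109])]
212 [(212, [-60, -54, 1
[... 379 characters left out ...]
(260, [30, 12, -109])]
308 [(212, [-60, 64, 185]), (218, [-68, 64, 184]), (224, [8, 27, -29]), (230, [8, 26, -37]), (236, [9, 25, -46]), (242, [6, 25, -47]), (248, [31, 14, -106]), (254, [31, 14, -108]), (260, [30, 14, -109])]
316 [(212, [-60, 74, 184]), (218, [10, 32, -25]), (224, [10, 31, -33]), (230, [10, 29, -41]), (236, [9, 29, -46]), (242, [8, 28, -51]), (248, [31, 17, -106]), (254, [31, 16, -108]), (260, [29, 16, -108])]
326 [(212, [-60, 86, 184]), (218, [-68, 87, 183]), (224, [-76, 87, 184]), (230, [-84, 87, 183]), (236, [10, 33, -48]), (242, [10, 32, -54]), (248, [31, 19, -105]), (254, [31, 19, -108]), (260, [30, 19, -110])]
[[347.15064812 277.71358744]
 [345.50668176 248.34766368]]
```

View pics/w10c.png

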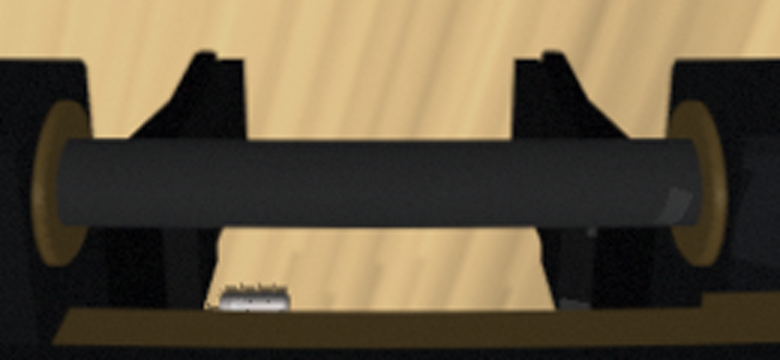

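View pics/s10b.png

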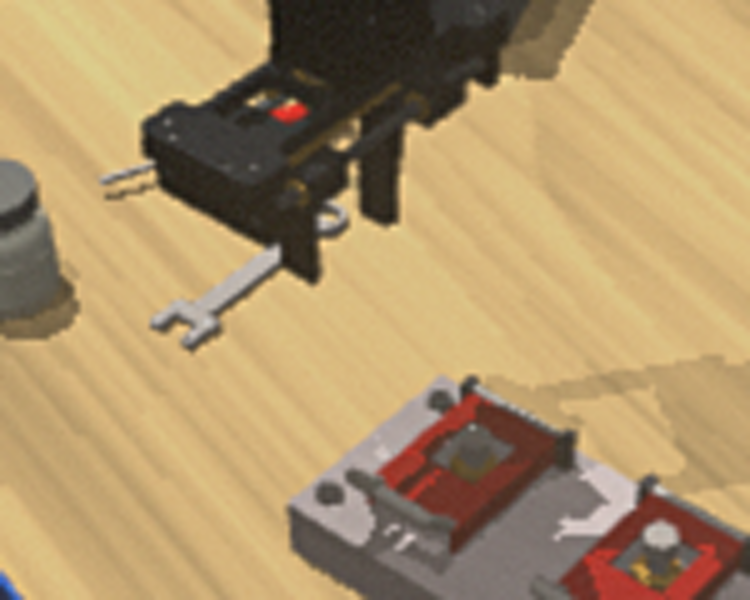

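servo_tool([
  [0.55, [30, 18, 0], 0],
  [0.55, [29, 19, 0], 0],
  [0.55, [0, 0, 40], 0],
  [0.55, [0, 0, 30], 0],
  [0.55, [0, 0, 0], 0],
])

```text
time_s: 13.62
position: [0.6218, -0.0529, 0.1122]
tcp_rot: [[-0.276, 0.961, -0.006], [0.961, 0.276, 0.002], [0.003, -0.006, -1.0]]
force: [0.9, -0.1, 0.6]
opening: 0.451
```

```bash
python3 - <<'E'
from h import *
s=bot.read_state();print(s["position"],railw(s["position"]).round(1),s["force"],s["time_s"],s["opening"],s["tcp_rot"].round(4)[0])
p,d=bot.capture("wrist");cv2.imwrite("pics/w11.png",p)
p,d=bot.capture("scene");cv2.imwrite("pics/s11.png",cv2.resize(p[110:210,180:310],None,fx=6,fy=6,interpolation=2))
E
```

```text
[ 0.62182469 -0.05287723  0.11221639] [  58.9 -129.2  112.2] [ 0.91020374 -0.06834421  0.55234675] 13.625 0.45142118789451263 [-0.2764  0.961  -0.0062]
```

View pics/w11.png

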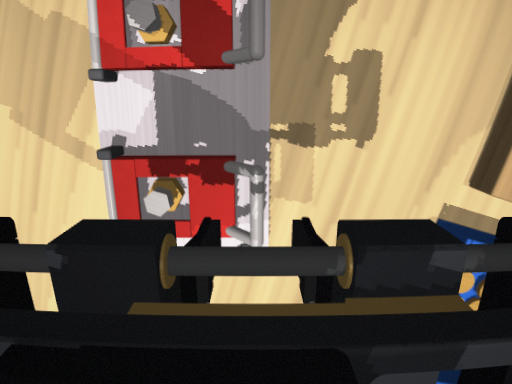

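View pics/s11.png

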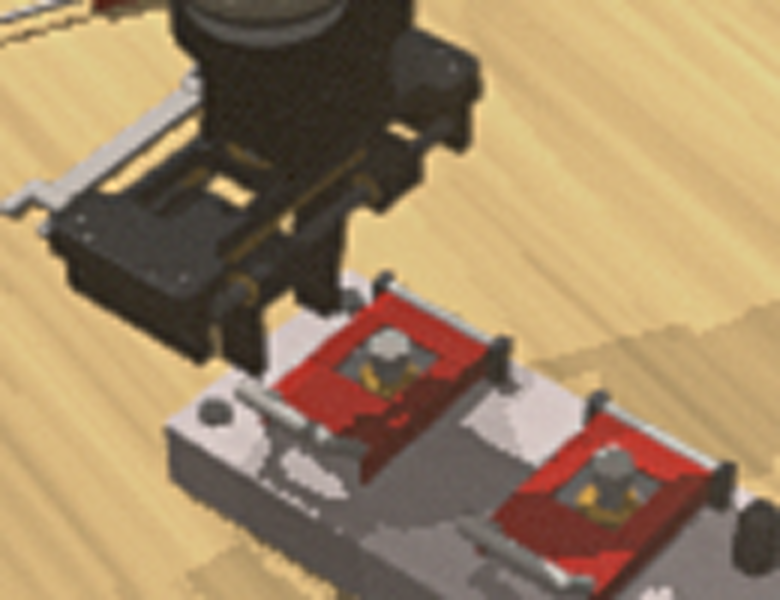

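servo_tool([
  [0.55, [0, 0, 25], 0],
  [0.55, [0, 0, 20], 0],
  [0.55, [0, 0, 12], 0],
  [0.55, [0, 0, 6], 0],
  [0.55, [0, 0, 0], 0],
])

```text
time_s: 14.35
position: [0.6248, -0.0536, 0.052]
tcp_rot: [[-0.276, 0.961, 0.001], [0.961, 0.276, -0.0], [-0.0, 0.001, -1.0]]
force: [-0.2, -0.7, 0.4]
opening: 0.447
```

```bash
python3 - <<'E'
from h import *
s=bot.read_state();print(s["position"],railw(s["position"]).round(1),s["force"],s["time_s"],s["opening"],s["tcp_rot"].round(4)[0])
p,d=bot.capture("wrist");cv2.imwrite("pics/w12.png",cv2.resize(p[130:330,130:390],None,fx=3,fy=3,interpolation=2))
p,d=bot.capture("scene");cv2.imwrite("pics/s12.png",cv2.resize(p[130:200,200:290],None,fx=8,fy=8,interpolation=2))
E
```

```text
[ 0.62477737 -0.05361161  0.05198689] [  61.5 -130.7   52. ] [-0.15282022 -0.67414682  0.37767745] 14.35 0.4472902076449589 [-2.763e-01  9.611e-01  7.000e-04]
```

View pics/w12.png

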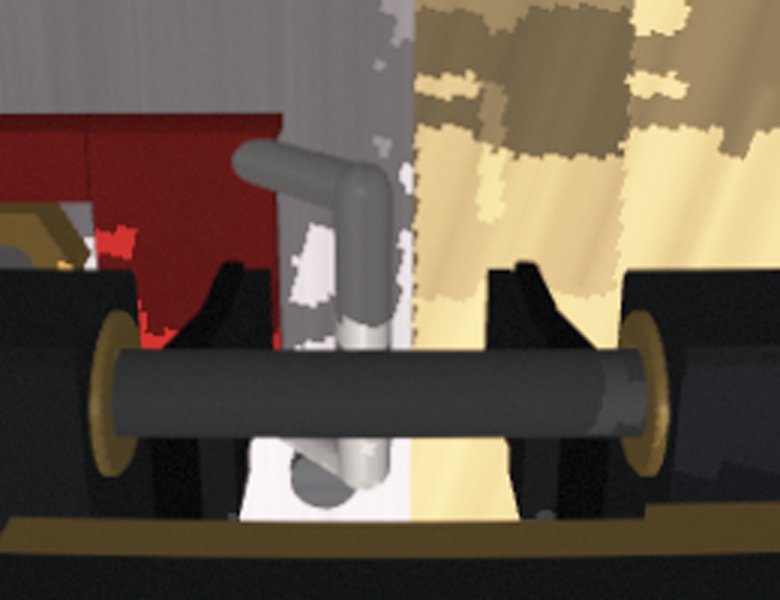

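View pics/s12.png

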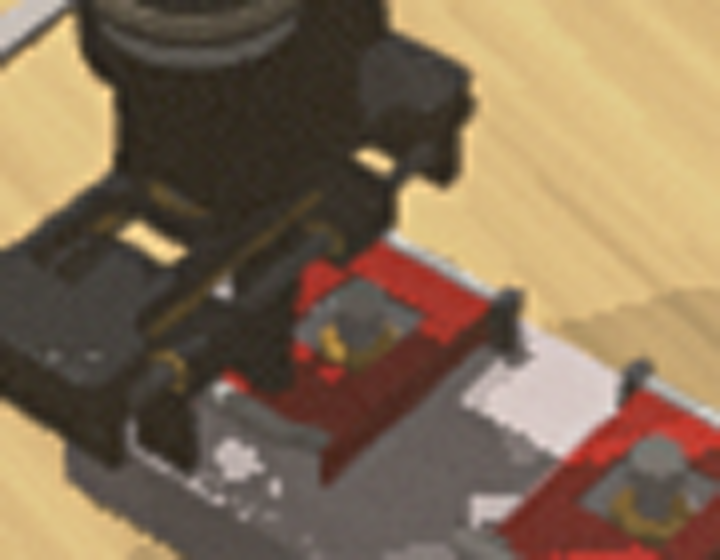

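servo_tool([
  [0.55, [0, -1.5, 4], 0],
  [1, [0, 0, 0], 0],
  [1, [0, 0, 0], 0],
  [1, [0, 0, 0], 0],
  [1, [0, 0, 0], 0],
])

```text
time_s: 15.08
position: [0.622, -0.0541, 0.0476]
tcp_rot: [[-0.277, 0.961, -0.002], [0.961, 0.277, -0.0], [0.0, -0.002, -1.0]]
force: [-2.8, -0.8, 2.8]
opening: 0.104
```

servo_tool([
  [1, [0, 0, 0], 0],
  [1, [0, 0, 0], 0],
])

```text
time_s: 15.32
position: [0.6221, -0.0541, 0.0475]
tcp_rot: [[-0.277, 0.961, -0.002], [0.961, 0.277, -0.0], [0.0, -0.002, -1.0]]
force: [-3.0, -2.6, 2.1]
opening: 0.102
```

```bash
python3 - <<'E'
from h import *
s=bot.read_state();print(s["position"],railw(s["position"]).round(1),s["force"],s["time_s"],s["opening"],s["tcp_rot"].round(4)[0])
p,d=bot.capture("wrist");cv2.imwrite("pics/w13.png",cv2.resize(p[130:330,130:390],None,fx=3,fy=3,interpolation=2))
# path
b0=np.array([115,22.]);
for a in range(0,50,5):
    t=np.radians(a);R=np.array([[np.cos(t),-np.sin(t)],[np.sin(t),np.cos(t)]]);print(a,(R@b0-b0).round(1))
E
```

```text
[ 0.62208473 -0.05406562  0.04751727] [  58.8 -130.4   47.5] [-2.96076484 -2.63811576  2.12482859] 15.325 0.10209598877333029 [-0.2767  0.961  -0.0018]
0 [0. 0.]
5 [-2.4  9.9]
10 [-5.6 19.6]
15 [-9.6 29. ]
20 [-14.5  38. ]
25 [-20.1  46.5]
30 [-26.4  54.6]
35 [-33.4  62. ]
40 [-41.   68.8]
45 [-49.2  74.9]
```

View pics/w13.png

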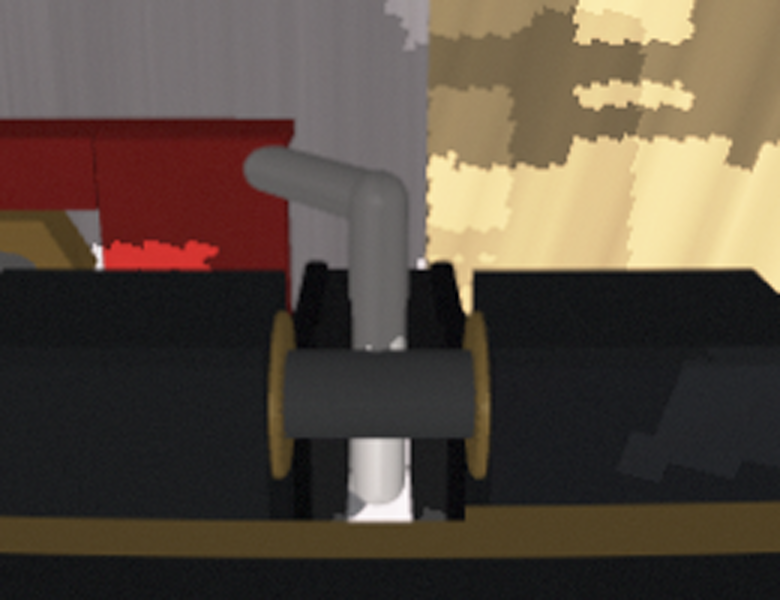

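servo_tool([
  [1, [0, -1.1, -5], 0],
  [1, [0, -1.3, -4.9], 0],
  [1, [0, -3.2, -9.7], 0],
  [1, [0, -4, -9.4], 0],
  [1, [0, 0, 0], 0],
])

```text
time_s: 16.0
position: [0.6129, -0.0566, 0.0774]
tcp_rot: [[-0.276, 0.961, -0.001], [0.961, 0.276, -0.0], [0.0, -0.001, -1.0]]
force: [-3.6, -2.7, -4.9]
opening: 0.102
```

servo_tool([
  [1, [0, -4.9, -9], 0],
  [1, [0, -5.6, -8.5], 0],
  [1, [0, -6.3, -8.1], 0],
  [1, [0, 0, 0], 0],
])

```text
time_s: 16.5
position: [0.5976, -0.0611, 0.1032]
tcp_rot: [[-0.276, 0.961, 0.001], [0.961, 0.276, 0.0], [-0.0, 0.001, -1.0]]
force: [-1.3, -0.3, -3.1]
opening: 0.103
```

servo_tool([
  [1, [0, -7, -7.4], 0],
  [1, [0, -7.6, -6.8], 0],
  [1, [0, -8.2, -6.1], 0],
  [1, [0, 0, 0], 0],
  [1, [0, 0, 0], 0],
])

```text
time_s: 17.12
position: [0.5775, -0.067, 0.1237]
tcp_rot: [[-0.276, 0.961, 0.005], [0.961, 0.276, 0.0], [-0.001, 0.005, -1.0]]
force: [2.9, 4.1, 3.4]
opening: 0.105
```

```bash
python3 - <<'E'
from h import *
s=bot.read_state();print(s["position"],railw(s["position"]).round(1),s["force"],s["qvel"].round(2),s["time_s"],s["opening"],s["tcp_rot"].round(4)[0])
p,d=bot.capture("wrist");cv2.imwrite("pics/w14.png",p);np.save("w14d.npy",d)
p,d=bot.capture("scene");cv2.imwrite("pics/s14.png",cv2.resize(p[110:240,190:350],None,fx=4.6,fy=4.6,interpolation=2))
P=np.array([-55,0,60])/1000
x=railw(s["position"]);hx,hz=x[0]+55,x[2]+34.5-60
print("angle",np.degrees(np.arctan2(hz,hx)-np.arctan2(22,115)),np.hypot(hx,hz),np.hypot(115,22))
E
```

```text
[ 0.57748935 -0.06704173  0.12374207] [  12.4 -130.7  123.7] [2.92753488 4.08478895 3.35150471] [ 0.02  0.37 -0.21 -0.01 -0.08  0.05] 17.125 0.1046859371937417 [-0.2757  0.9612  0.0046]
angle 44.73329603367812 119.11707779870724 117.08543888972702
```

View pics/w14.png

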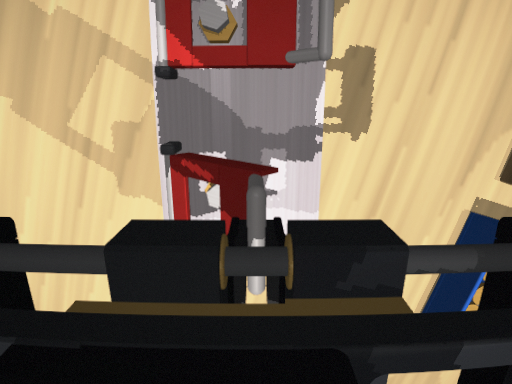

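View pics/s14.png

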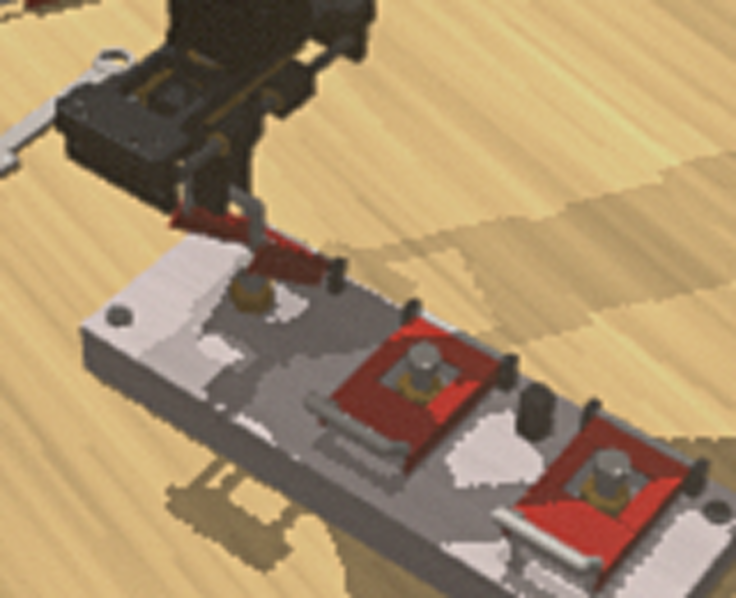

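servo_tool([
  [1, [0, 0, 0], 0],
  [1, [0, 0, 0], 0],
  [1, [0, 0, 0], 0],
  [1, [0, 0, 0], 0],
])

```text
time_s: 17.73
position: [0.5777, -0.067, 0.1236]
tcp_rot: [[-0.276, 0.961, 0.005], [0.961, 0.276, 0.0], [-0.001, 0.004, -1.0]]
force: [3.8, 5.4, 4.1]
opening: 0.103
```

```bash
python3 - <<'E'
from h import *
s=bot.read_state();print(railw(s["position"]).round(1),s["force"],s["qvel"].round(2),s["time_s"],s["opening"])
p,d=bot.capture("wrist")
for u,v in ((256,200),(256,210),(257,275),(256,285)):
    t,r=deproj(d,s,u,v);print(t.round(1),r.round(1))
    hx,hz=r[0]+55,r[2]-5-60;print(np.degrees(np.arctan2(hz,hx)-np.arctan2(22,115)),np.hypot(hx,hz))
# plate tilt from red points
hsv=cv2.cvtColor(p,cv2.COLOR_BGR2HSV);m=((hsv[...,0]<8)|(hsv[...,0]>172))&(hsv[...,1]>170);m[:150]=0;m[215:]=0
pts=np.array([deproj(d,s,u,v)[1] for v,u in np.argwhere(m)[::3]]);pts=pts[(pts[:,1]<-95)]
c=np.median(pts,0);print(len(pts),pts.min(0).round(),pts.max(0).round())
A=np.c_[pts[:,0],np.ones(len(pts))]
for _ in range(5):
    k=np.linalg.lstsq(A,pts[:,2],rcond=None)[0];r=abs(A@k-pts[:,2]);g=r<max(2,np.median(r)*2);A,pts=A[g],pts[g]
print("tilt",np.degrees(np.arctan(k[0])),len(pts))
E
```

```text
[  12.6 -130.6  123.6] [3.83331384 5.38118613 4.06416567] [-0.02 -0.06 -0.07 -0.07  0.03 -0.03] 17.725 0.10336684315789262
[ 23.4   0.2 -35.6] [  12.6 -107.2  159.2]
43.49304772723364 115.91555492718986
[ 18.3   0.2 -35.8] [  12.6 -112.3  159.4]
43.545865453749364 116.07657632557425
[  24.7    0.6 -108.2] [  12.6 -105.8  231.7]
57.0891415198117 179.93651756120286
[-23.7   0.2 -36.2] [  12.7 -154.3  159.8]
43.63837831788361 116.44402887701374
1146 [ -55. -148.   55.] [ 25. -99. 129.]
tilt 43.337125262090844 938
```

servo_tool([
  [1, [0, -2, -1.8], 0],
  [1, [0, 0, 0], 0],
  [1, [0, 0, 0], 0],
  [1, [0, 0, 0], 0],
  [1, [0, 0, 0], 0],
])

```text
time_s: 18.4
position: [0.5755, -0.0676, 0.1252]
tcp_rot: [[-0.276, 0.961, 0.004], [0.961, 0.276, 0.0], [-0.001, 0.004, -1.0]]
force: [3.8, 4.2, 2.7]
opening: 0.106
```

```bash
python3 - <<'E'
from h import *
s=bot.read_state();print(railw(s["position"]).round(1),s["force"],s["qvel"].round(2),s["time_s"],s["opening"])
p,d=bot.capture("wrist")
t,r=deproj(d,s,256,205);hx,hz=r[0]+55,r[2]-5-60;print(t,np.degrees(np.arctan2(hz,hx)-np.arctan2(22,115)))
p,d=bot.capture("scene");cv2.imwrite("pics/s15.png",p)
E
```

```text
[  10.3 -130.7  125.2] [3.80044569 4.24032402 2.66022954] [ 0.07 -0.01 -0.02  0.02  0.01  0.12] 18.4 0.10600786607659732
[ 20.65802325   0.20553056 -35.14069314] 44.74594060200913
```

View pics/s15.png

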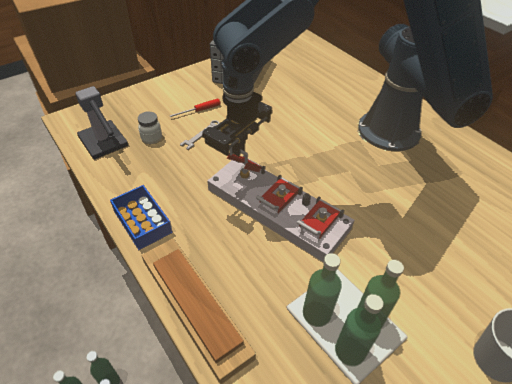

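The scene picture shows cover 3 tilted up in the gripper at about (240,160). Covers 1 and 2 are shut, and the bottles, jar, spanner, driver and socket are where they were.

```bash
python3 -c "
from rig import bot
print(bot.hand_in())"
```

```text
the job is handed in; nothing more can be done
None
```

The loose bolt was the right one (bolt 3). I pushed it right down, lifted its cover to about 45 degrees, and handed in at 18.5 s with the bar still gripped.

- **Bolt:** It was the first one I tapped. It sank at about 2.5 N, then stopped hard and the force rose to 18 N. The wrist camera's depth then put its head at 72 mm, against 78 mm at the start, so it is fully down. I did not tap the other two.
- **Cover:** I measured 44.7° from the bar's position. Before a last small lift, the bar gave 43.5° and a fit to the plate gave 43.3°. The arm was still, with the jaws closed to about 9 mm on the 10 mm bar and a steady force of about 6 N on the tool.
- **Everything else:** In the last picture covers 1 and 2 are shut and the other things are where they were.

**A check that disagreed:** the depth pictures and the first touch on the bolt put the ends of the fingers about 22 mm short of the stated TCP. I used the measured ends for both the push and the grasp.

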